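Check a sprung tensioner arm against its scale

TASK

A wooden block has been left on the lip of the sloping tensioner tester, in the way of its arm: take it off and lay it flat on the bench, well clear of the tester. Then turn the drag hand all the way back to the resting arm, push the sprung arm round until it has carried the drag hand exactly to the set-mark on the scale, keep it there for a moment, and lead the arm gently all the way back so that the drag hand stays standing at the set-mark. Do not let the arm fly back, do not shift the set-mark, and leave the bottle, tin and jar where they are.

Things in the scene. Friction and masses are not known exactly. Their poses are not given: they have to be found in the camera images.
- tester: grey tensioner tester fixed to the bench: panel 262 (u) x 210 (v) mm, sloping 30 deg, turned to face left and a little towards the robot, on a foot plate 235 x 200. Origin on the bench under the panel; x level towards its higher edge, y = v. In this frame u (up-slope) = (0.866,0,0.5), v (left) = (0,1,0), n (out of the panel) = (-0.5,0,0.866)
- pivot (a point): point of the panel's surface on the pivot axis of arm, hand and mark, z = 0.108; (u,v,n) of other parts count from here; axes as tester. Lip, 14 mm high, at u -142 to -148 mm. Over the top edge a carrying bar of 14 mm at u = 132, n = 100, v within +-95 mm: it hinders a gripper that comes straight down on the hand knob, so come along -n, tilted 30 deg
- tension_arm (a joint): angle (rad) of the broad sprung arm, n 18 to 26 mm, 22 wide, 100 long. 0 = rest, pointing down-slope and left; direction from the pivot at q: u = -cos(1-q), v = sin(1-q) (q = 1: straight down-slope); grows counter-clockwise seen along -n, to 2. Spring 0.6 N m/rad, preload 0.3 N m at rest, damping 0.15 N m s/rad: let go near rest it stays under 3 rad/s, from 0.25 rad or more it flies back
- roller (a point): dark steel post on the end of the sprung arm, 18 mm in diameter, along n, n 26 to 66 mm, 95 mm from the pivot: push or grip the arm here; point on its axis at n = 46. About 5 to 10 N at the set-mark. Axes turn with the arm
- armline_tip (a point): point on the sprung arm's centre line produced to 112 mm from the pivot, n = 8.5 mm
- drag_hand (a joint): angle of the slim drag hand under the arm, counted like tension_arm: equal angles point the same way. Friction (0.035 N m) holds it where it is left. A lug makes the arm carry it along to greater angles when the arm reaches its angle; the arm leaves it behind on the way back. Starts beyond the set-mark; 0 = back at the resting arm
- tail_knob (a point): brass finger knob on the hand's tail, opposite its pointer, 65 mm from the pivot, 12 mm in diameter, along n, n 10 to 52 mm; point on its axis at n = 34. At hand angle q it lies at u = 65 cos(1-q), v = -65 sin(1-q) mm from the pivot
- pointer_tip (a point): pointer end of the drag hand over the white scale, 112 mm from the pivot, n = 8.5 mm (scale: a tick each 0.1 rad, a long one each 0.5 rad, from 0 to 2)
- set_mark (a joint): angle of the set-mark, a small dark steel rider (10 x 9 x 3 mm) with a pointed nose on the outer edge of the scale, counted like the other two; not to be shifted (stiff, 0.5 N m)
- mark_tip (a point): where the drag hand's tip must stand: on the set-mark's line, 112 mm from the pivot, n = 8.5 mm; equals pointer_tip when the two angles are equal
- block: dark wooden printing block 50 (x) x 70 (y) mm, 22 thick and 26 with its raised brass strips, about 0.1 kg; origin at the centre of its underside, z up through it. At first it lies on the sloping panel against the lip, left of the middle, in the arm's way, its 50 mm across the panel. Free bench to lay it on: x 0.35 to 0.42, y 0.11 to 0.25, the strip before the open suitcase
- bottle: brown bottle with cork, 49 mm in diameter, 80 high, bystander; origin under its centre
- tin: printed paint tin, 57 mm in diameter, 72 high, bystander; origin under its centre
- jar: glass jar with green lid, 69 mm in diameter, 84 high, bystander; origin under its centre

How it is judged:
By the outcome, as a careful person would: the job done as asked, in the order asked, and still so for the second after the job is handed in, with the robot touching nothing.
It also fails if it takes over 72 s, if anything falls off the work surface, if the arm or the gripper's body presses on something with over 40 N, if the wrist force passes 120 N, or if a joint passes its speed limit or range.

ROBOT

A 6-joint arm with a two-finger parallel gripper is mounted at the origin on a cart in front of the work surface, level with it; the furniture and walls round the work are solid. World frame = base frame: x ahead of the robot, y to its left, z up, the work surface at z = 0. Lengths are in mm, angles in rad, forces in N, time in s.
With the tool pointing down it reaches from about 400 to 925 mm from the base axis. Payload 12.5 kg.
Tool frame: the origin (TCP) lies on the centre line of the jaws, within the pads' length; the fingertips stand 19 mm ahead of it and the grasp point (between the pads) is the TCP; z points along the fingers, y is the line along which they close (so a half turn about z gives the same grasp; the last joint's range is limited). The gripper opens to 95 mm and grips with 3 to 60 N. Pads are 20 mm wide; open, the fingers measure 119 mm over their backs; the gripper's body (75 mm by 180 mm) begins 59 mm behind the grasp point.
Start: joints at [-1.333, 0.491, 1.559, -0, 1.092, -0.106], TCP at [210.69, -588.434, 233.661] pointing down, gripper open.
Joint ranges: [-3.1, 3.1], [-0.84, 2.19], [0.05, 2.79], [-1.13, 4.28], [0.06, 2.93], [-2.69, 2.69]. Speed limits (rad/s): [2.22, 2.22, 2.79, 3.14, 3.14, 3.14].

INTERFACE

Orientations are given as [roll, pitch, yaw] about the fixed x, y, z axes, in that order (R = Rz(yaw) Ry(pitch) Rx(roll)).
In Python, from cell import state, read_camera, job_done gives the robot as it stands.
- The arm moves only by the tool arm_command, never from a script. Its argument "deltas" is a list of rows, each an object of numbers: "dx", "dy", "dz": the shift along the world's x, y, z in m; "yaw": the turn about the world's z in degrees. In form: [{"dx": .., "dy": .., "dz": .., "yaw": ..}, ...]. A call has 1 to 20 rows; each row shifts and turns the commanded pose from where the row before left it; what a row does not reach is not made up. A row lasts 1/10 s, in which the tool goes at most 50 mm and 8.59 degrees, less where a joint would pass 70% of its speed; a pose out of reach is approached as far as the arm can. A call with a gripper value outside its range is refused whole. "gripper" is the finger opening in m, from 0 to 0.0951, set as the call begins (left out, the last holds). The fingers move at their own pace and stop on an object; the grip force is fixed at half the most. Time passes only in rows, so rows that do not move let the fingers close. It gives the time, the measured TCP pose, the force, the opening and the grip force at its end, in the units of the state.
- state(): the state, without advancing time (a new reading comes with each control period).
- read_camera(name): name is "scene" or "top" or "wrist"; returns a dict with "color" (480x640x3 uint8, red, green, blue), "range_z" (480x640 float32, mm along the optical axis (not along the pixel's ray), 0 where there is no reading), "fx", "fy", "cx", "cy" (pixels), "extrinsics" (4x4, takes a point from camera to world coordinates). Camera axes: x right, y up, looking along -z (the intrinsics and any distortion apply to the point x, -y, -z); pixel columns grow to the right and rows downward; lengths in mm; the calibration is good to about 2 mm. A picture is of the moment at which its call begins.
- job_done(): hands the job in; it is judged then, once.
The state is a dict: "t": time; "joints": joint angles; "qvel": joint speeds; "tau": joint torques, N m; "eef_pos": TCP position; "tcp_rot": TCP orientation; "ft_force": force on the tool from outside, world axes, zero at the start; "moment": the same for the moment, N m; "opening": opening from 0.0 (shut) to 1.0 (fully open); "grip_force": force on a finger pad.
Only numpy, scipy, OpenCV 4.12 (cv2) and the standard library are available. Lean on these libraries where they do the work, as an engineer would, in place of code of your own. Each camera call takes 0.05 s, during which the arm holds its last target. There are 200 camera calls.

## Working session

There is one attempt and no reset: what is moved stays moved. The work goes in short steps, Python scripts to look and compute and a tool call to move; the robot and the scene stay as the last step left them, time stands still between calls to the robot, and variables do not carry over. Pictures are saved under pics/ and viewed, at most 10 in all, crops included, and the job is handed in when it is done.

Besides the shell and the picture viewer there is one more tool, called after "Request:" as name(argument=value, ...) on one line, values as JSON. arm_command: Moves the arm, as the interface text tells. Its arguments: {"type":"object","properties":{"deltas":{"type":"array"},"gripper":{"type":"number"}},"required":["deltas"]}

```bash
ls; mkdir -p pics; python3 - <<'E'
from cell import state, read_camera
import cv2, numpy as np, pickle
print(state())
for n in("scene","top"):
    c=read_camera(n); pickle.dump(c,open(f"{n}.pkl","wb"))
    cv2.imwrite(f"pics/{n}0.png",c["color"][:,:,::-1]); print(n,c["fx"],c["fy"],c["cx"],c["cy"],[k for k in c]); print(c["extrinsics"].round(3))
E
```

```text
pics
{'t': 0.0, 'joints': array([-1.33260022e+00,  4.91558405e-01,  1.55944111e+00, -3.08648495e-05,
        1.09172484e+00, -1.05595956e-01]), 'qvel': array([ 0.00045019,  0.00048739, -0.00018199,  0.00062336, -0.00086873,
        0.00109477]), 'tau': array([ 3.20560757e-03, -6.12623334e+01, -2.58185399e+01,  6.93449518e-02,
        4.80474648e-02, -3.46586990e-05]), 'eef_pos': array([ 210.6258927 , -588.20005454,  233.06533231]), 'tcp_rot': array([-3.14046436e+00, -9.20604084e-05,  3.43806258e-01]), 'ft_force': array([ 0.14694219, -0.66401718,  0.54381454]), 'moment': array([-0.02673184,  0.02357181,  0.0282844 ]), 'grip_force': 0.0, 'opening': 1.0003783876120702}
scene 570.3512844297345 570.3512844297345 317.7260133058261 238.13750646100993 ['color', 'range_z', 'fx', 'fy', 'cx', 'cy', 'extrinsics']
[[ 5.69000e-01  3.79000e-01 -7.30000e-01 -3.49157e+02]
 [-8.23000e-01  2.72000e-01 -4.99000e-01 -8.22464e+02]
 [ 1.00000e-02  8.84000e-01  4.67000e-01  7.02672e+02]
 [ 0.00000e+00  0.00000e+00  0.00000e+00  1.00000e+00]]
top 496.23038565624324 496.23038565624324 326.3565054143232 242.9551378371755 ['color', 'range_z', 'fx', 'fy', 'cx', 'cy', 'extrinsics']
[[ 1.100000e-02  9.910000e-01 -1.360000e-01  3.846040e+02]
 [-1.000000e+00  1.200000e-02  7.000000e-03 -1.895030e+02]
 [ 9.000000e-03  1.360000e-01  9.910000e-01  1.300167e+03]
 [ 0.000000e+00  0.000000e+00  0.000000e+00  1.000000e+00]]
```

View pics/scene0.png

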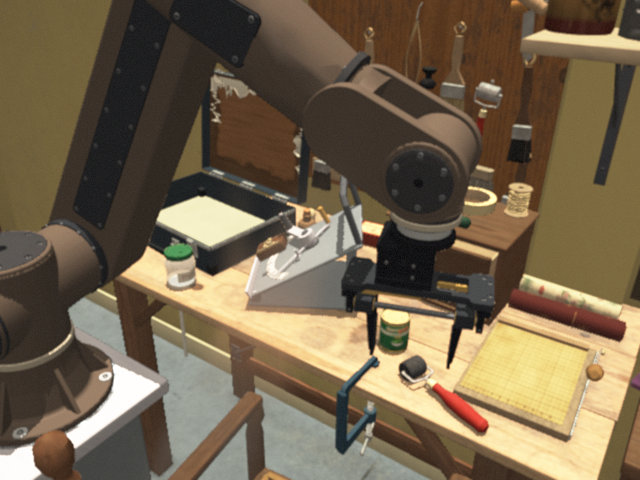

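View pics/top0.png

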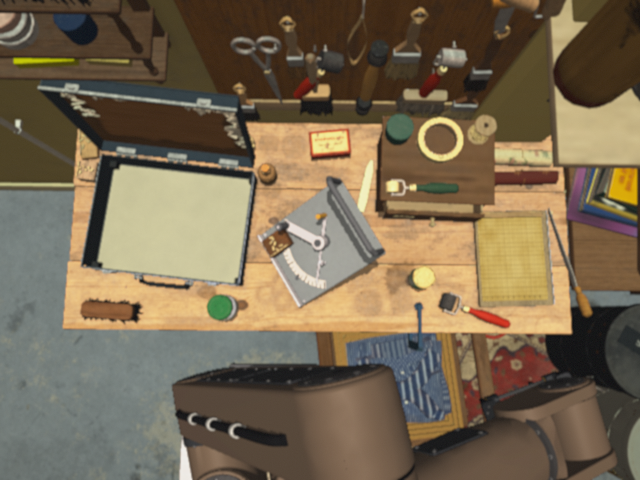

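The scene view shows the tester centred at about (305,260). In the top view the pivot is near (318,241), the block near (277,243), and the bar near (355,222). Bystanders in the top view are the jar (222,307), the tin (423,278) and the bottle (267,173). Next I'll zoom in on the tester.

```bash
cat > h.py <<'E'
import numpy as np, cv2, pickle
def ray(c,u,v):
    E=c["extrinsics"]; d=np.array([(u-c["cx"])/c["fx"],-(v-c["cy"])/c["fy"],-1.]); return E[:3,3],E[:3,:3]@d
def onz(c,u,v,z):
    o,d=ray(c,u,v); return o+d*(z-o[2])/d[2]
def onplane(c,u,v,p,n):
    o,d=ray(c,u,v); return o+d*(np.dot(p-o,n)/np.dot(d,n))
def proj(c,P):
    E=c["extrinsics"]; q=(np.asarray(P)-E[:3,3])@E[:3,:3]; return np.array([c["cx"]+c["fx"]*q[...,0]/-q[...,2], c["cy"]+c["fy"]*q[...,1]/q[...,2]])
def cloud(c):
    v,u=np.mgrid[0:480,0:640]; z=c["range_z"]; E=c["extrinsics"]
    q=np.stack([(u-c["cx"])/c["fx"]*z,-(v-c["cy"])/c["fy"]*z,-z],-1); return q@E[:3,:3].T+E[:3,3]
E
python3 - <<'E'
from h import *
c=pickle.load(open("top.pkl","rb")); P=cloud(c)
im=c["color"][165:315,245:395,::-1]; cv2.imwrite("pics/top_z.png",cv2.resize(im,(600,600),interpolation=cv2.INTER_CUBIC))
# fit panel plane from grey pixels on panel
m=np.zeros((480,640),bool); m[180:305,260:385]=1
Z=P[...,2]; m&=(c["range_z"]>0)&(Z>25)&(Z<180)
pts=P[m]; rng=np.random.default_rng(0); best=0
for _ in range(500):
    a=pts[rng.choice(len(pts),3,False)]; n=np.cross(a[1]-a[0],a[2]-a[0]); n/=np.linalg.norm(n)+1e-9; n*=np.sign(n[2])
    if abs(n[2]-.866)>.03: continue
    k=np.abs((pts-a[0])@n)<3
    if k.sum()>best: best=k.sum(); B=k
q=pts[B]; ctr=q.mean(0); n=np.linalg.svd(q-ctr,full_matrices=False)[2][2]; n*=np.sign(n[2]); print(best,ctr,n)
psi=np.arctan2(-n[1],-n[0]); print("x-axis yaw from normal",np.degrees(psi))
# in-plane extent
u=np.array([.866*np.cos(psi),.866*np.sin(psi),.5]); v=np.array([-np.sin(psi),np.cos(psi),0])
uv=np.c_[(q-ctr)@u,(q-ctr)@v].astype(np.float32); r=cv2.minAreaRect(uv); print(r, np.percentile(uv,[0.5,99.5],axis=0))
for nm,(x,y),z in (("bottle",(267,173),80),("tin",(423,278),72),("jar",(222,307),84)): print(nm,onz(c,x,y,z))
E
```

```text
5386 [ 543.51641937 -192.19062524  106.53266377] [-0.25768023  0.42616983  0.8671679 ]
x-axis yaw from normal -58.84107474577842
((-7.3791046142578125, 10.124549865722656), (267.30859375, 210.03147888183594), 0.11971838027238846) [[-137.96608276  -93.57478428]
 [ 124.55736847  113.77159901]]
bottle [728.56118123 -46.26512744  80.        ]
tin [ 468.08222433 -438.70819719   72.        ]
jar [391.45947235  53.36875147  84.        ]
```

View pics/top_z.png

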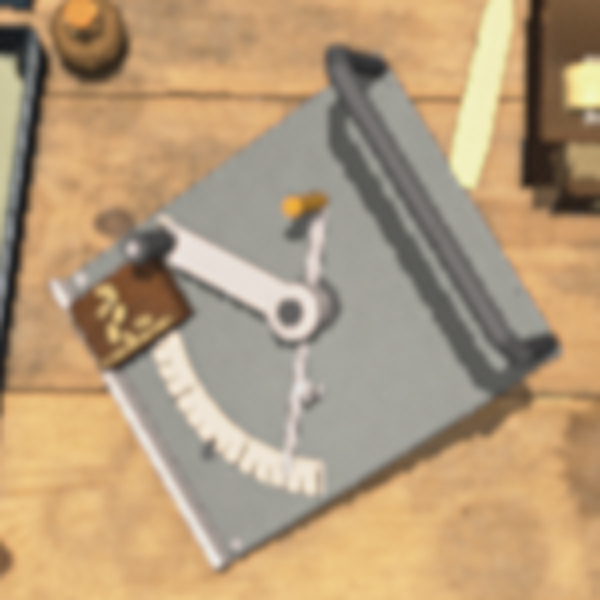

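Zoom: the pivot hub is at (293,312), the arm points up-left to the roller at (150,242), and the block spans (68-193, 258-370). The hand points down to (288,475) with its knob at (300,205) and a lug at (310,390). The set-mark is at (208,450).

```bash
cat >> h.py <<'E'
psi=np.radians(-59.0); PIV=np.array([553.5,-189.2,108.])
X=np.array([np.cos(psi),np.sin(psi),0]); U=.866*X+np.array([0,0,.5]); V=np.array([-np.sin(psi),np.cos(psi),0]); N=-.5*X+np.array([0,0,.866])
R=np.stack([U,V,N])
def uvn(P): return (np.asarray(P)-PIV)@R.T
def W(u,v,n): return PIV+u*U+v*V+n*N
def pix2uv(c,x,y,n): return uvn(onplane(c,x,y,W(0,0,n),N))
def qang(u,v): return 1-np.arctan2(v,-u)
E
python3 - <<'E'
from h import *
c=pickle.load(open("top.pkl","rb"))
z=lambda x,y:((x+.5)/4+245-.5,(y+.5)/4+165-.5)
for nm,x,y,n in [("hub",293,312,28),("roller",152,238,66),("ptr",288,475,8.5),("lug",310,390,20),("knobtop",290,206,52),("knobbase",318,203,10),("mark",208,450,3),
  ("b1",68,300,22),("b2",165,258,22),("b3",193,315,22),("b4",110,370,22),("lipL",55,290,14),("lipR",220,568,14),("barL",345,60,100),("barR",530,350,100)]:
    r=pix2uv(c,*z(x,y),n); print(nm,r.round(1),"q",qang(r[0],r[1]).round(3),"r",np.hypot(r[0],r[1]).round(1))
P=cloud(c)
Z=P[...,2]
# heights around the drop place
for x in range(340,480,15): 
    row=[]
    for y in range(90,290,25):
        d=np.hypot(P[...,0]-x,P[...,1]-y); k=d<6; row.append(int(np.median(Z[k])) if k.any() else -1)
    print(x,row)
E
```

```text
hub [-0.2 -1.2 28. ] q 2.44 r 1.2
roller [-36.4  77.   66. ] q -0.129 r 85.2
ptr [-69.5 -80.4   8.5] q 1.858 r 106.3
lug [-20.8 -44.9  20. ] q 2.137 r 49.5
knobtop [44.8 47.6 52. ] q -1.325 r 65.4
knobbase [42.  47.3 10. ] q -1.298 r 63.3
mark [-113.   -40.1    3. ] q 1.341 r 119.9
b1 [-135.4   86.1   22. ] q 0.434 r 160.4
b2 [-59.9  71.7  22. ] q 0.125 r 93.5
b3 [-63.1  32.7  22. ] q 0.522 r 71.0
b4 [-134.3   34.    22. ] q 0.752 r 138.5
lipL [-145.1   98.1   14. ] q 0.406 r 175.1
lipR [-141.7 -107.4   14. ] q 1.649 r 177.8
barL [139.1  86.3 100. ] q -1.586 r 163.7
barR [144.  -97.9 100. ] q 3.545 r 174.1
340 [1, 2, 1, 0, 2, 0, 1, 0]
355 [1, 1, 1, 1, 0, 0, 0, 3]
370 [-1, 1, 0, 1, 0, 0, 0, 1]
385 [86, 0, 1, 0, 1, 0, 0, 2]
400 [84, 0, 0, 2, 0, 0, 0, 0]
415 [-1, 0, 1, 1, 1, 0, 1, 2]
430 [1, 1, 1, 1, 0, 1, 0, 2]
445 [1, 0, 3, 28, 28, 26, 25, 2]
460 [10, 79, 57, 78, 1, 2, 0, 34]
475 [9, 8, 8, 10, 9, 7, 11, 54]
```

Request:
arm_command(deltas=[{"dx":0.019,"dy":0.0283,"dz":0.03,"yaw":5.63},{"dx":0.019,"dy":0.0283,"dz":0.03,"yaw":5.63},{"dx":0.019,"dy":0.0283,"dz":0.03,"yaw":5.63},{"dx":0.019,"dy":0.0283,"dz":0.03,"yaw":5.63},{"dx":0.019,"dy":0.0283,"dz":0.03,"yaw":5.63},{"dx":0.019,"dy":0.0283,"yaw":5.63},{"dx":0.019,"dy":0.0283,"yaw":5.63},{"dx":0.019,"dy":0.0283,"yaw":5.63},{"dx":0.019,"dy":0.0283,"yaw":5.63},{"dx":0.019,"dy":0.0283,"yaw":5.63},{"dx":0.019,"dy":0.0283,"yaw":5.63},{"dx":0.019,"dy":0.0283,"yaw":5.63},{"dx":0.019,"dy":0.0283,"yaw":5.63},{"dx":0.019,"dy":0.0283,"yaw":5.63},{"dx":0.019,"dy":0.0283,"yaw":5.63},{"dx":0.019,"dy":0.0283,"yaw":5.63},{"dx":0.019,"dy":0.0283,"yaw":5.63},{"dx":0.019,"dy":0.0283,"yaw":5.63}], gripper=0.07)

```text
$.deltas[5]: bad value
```

Request:
arm_command(deltas=[{"dx":0},{"dx":0},{"dx":0}])

```text
$.deltas[0]: bad value
```

```bash
python3 - <<'E'
from cell import state, read_camera
from h import *
s=state(); print(s["t"],s["eef_pos"],np.degrees(s["tcp_rot"]),s["joints"].round(2),s["ft_force"])
c=read_camera("wrist"); pickle.dump(c,open("w1.pkl","wb")); cv2.imwrite("pics/w1.png",c["color"][:,:,::-1]); print(c["fx"],c["extrinsics"].round(3))
E
```

```text
0.1 [ 210.6298783  -588.23644336  233.13791643] [-1.79946494e+02 -4.81624869e-03  1.96965853e+01] [-1.33  0.49  1.56 -0.    1.09 -0.11] [0.17927127 0.44112076 0.08840697]
383.63914898518425 [[ 3.37000e-01  9.13000e-01  2.29000e-01  2.75206e+02]
 [-9.41000e-01  3.28000e-01  8.00000e-02 -5.65914e+02]
 [-2.00000e-03 -2.42000e-01  9.70000e-01  3.83745e+02]
 [ 0.00000e+00  0.00000e+00  0.00000e+00  1.00000e+00]]
```

View pics/w1.png

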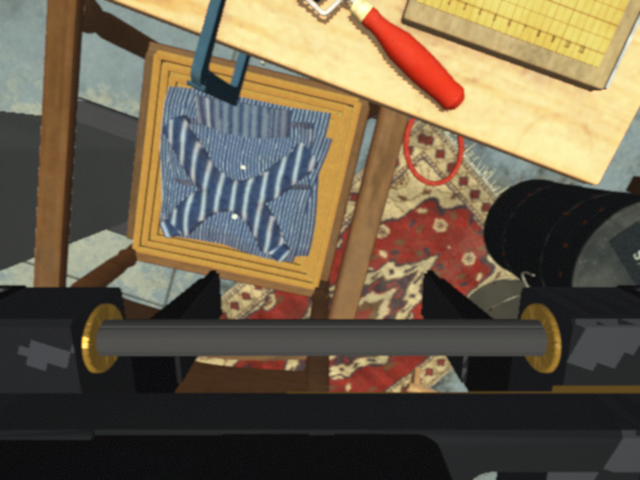

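The first move was refused because every row needs all four fields. The wrist view still shows only the bench front, so I'll resend it.

Request:
arm_command(deltas=[{"dx":0.019,"dy":0.0283,"dz":0.03,"yaw":5.63},{"dx":0.019,"dy":0.0283,"dz":0.03,"yaw":5.63},{"dx":0.019,"dy":0.0283,"dz":0.03,"yaw":5.63},{"dx":0.019,"dy":0.0283,"dz":0.03,"yaw":5.63},{"dx":0.019,"dy":0.0283,"dz":0.03,"yaw":5.63},{"dx":0.019,"dy":0.0283,"dz":0,"yaw":5.63},{"dx":0.019,"dy":0.0283,"dz":0,"yaw":5.63},{"dx":0.019,"dy":0.0283,"dz":0,"yaw":5.63},{"dx":0.019,"dy":0.0283,"dz":0,"yaw":5.63},{"dx":0.019,"dy":0.0283,"dz":0,"yaw":5.63},{"dx":0.019,"dy":0.0283,"dz":0,"yaw":5.63},{"dx":0.019,"dy":0.0283,"dz":0,"yaw":5.63},{"dx":0.019,"dy":0.0283,"dz":0,"yaw":5.63},{"dx":0.019,"dy":0.0283,"dz":0,"yaw":5.63},{"dx":0.019,"dy":0.0283,"dz":0,"yaw":5.63},{"dx":0.019,"dy":0.0283,"dz":0,"yaw":5.63},{"dx":0.019,"dy":0.0283,"dz":0,"yaw":5.63},{"dx":0.019,"dy":0.0283,"dz":0,"yaw":5.63},{"dx":0,"dy":0,"dz":0,"yaw":0},{"dx":0,"dy":0,"dz":0,"yaw":0}], gripper=0.07)

```text
t: 2.15
eef_pos: [552.7, -78.6, 383.3]
tcp_rot: [-3.141, -0.0, 2.113]
ft_force: [-0.4, -0.4, 0.9]
opening: 0.737
grip_force: 0.0
```

```bash
python3 - <<'E'
from cell import state, read_camera
from h import *
s=state(); print(s["t"],s["eef_pos"],np.degrees(s["tcp_rot"]),s["joints"].round(2),s["ft_force"])
c=read_camera("wrist"); pickle.dump(c,open("w1.pkl","wb")); cv2.imwrite("pics/w1b.png",c["color"][:,:,::-1]); print(c["fx"],c["extrinsics"].round(3))
E
```

```text
2.15 [552.67305494 -78.64344585 383.25363684] [-1.79961595e+02 -2.49784280e-02  1.21061327e+02] [-0.26  0.28  1.5  -0.    1.37 -0.8 ] [-0.3596273  -0.40501569  0.944464  ]
383.63914898518425 [[ 8.56000e-01 -5.01000e-01 -1.26000e-01  5.17985e+02]
 [ 5.16000e-01  8.31000e-01  2.07000e-01 -2.07780e+01]
 [ 1.00000e-03 -2.43000e-01  9.70000e-01  5.33890e+02]
 [ 0.00000e+00  0.00000e+00  0.00000e+00  1.00000e+00]]
```

View pics/w1b.png

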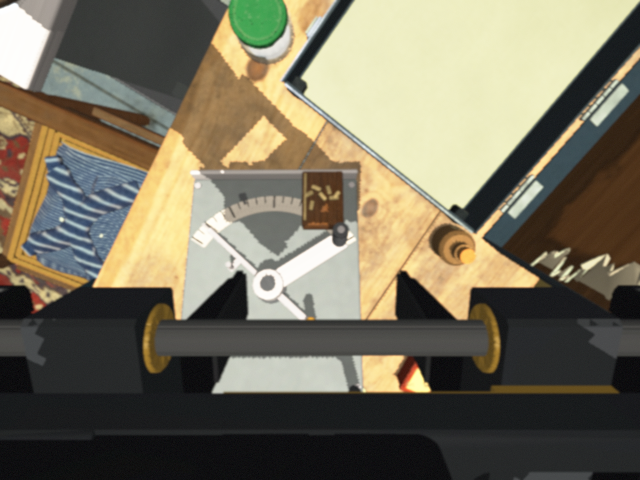

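Wrist view: block (303-343, 172-230), roller top (341,232), hub (268,284), pointer tip (203,237), mark (243,199), lug (232,264), knob (310,320), lip along row ~172.

```bash
python3 - <<'E'
from h import *
c=pickle.load(open("w1.pkl","rb"))
for nm,x,y,n in [("hub",268,284,28),("rollertop",341,230,66),("ptr",203,237,8.5),("lug",232,264,20),("mark",243,199,3),
  ("b1",303,173,24),("b2",342,172,24),("b3",343,229,24),("b4",304,230,24),("lipL",357,167,14),("lipR",195,174,14),("edgeL",360,290,0),("edgeR",186,290,0)]:
    r=pix2uv(c,x,y,n); print(nm,r.round(1),"q",qang(r[0],r[1]).round(3),"r",np.hypot(r[0],r[1]).round(1))
# range profile near lug / block
P=uvn(cloud(c))
for nm,x,y in (("lug",232,264),("lug2",230,262),("lug3",235,266),("hand",220,250),("blk",322,205),("hub",268,284),("roller",341,230)): print(nm,P[y,x].round(1), P[y-2:y+3,x-2:x+3,2].max().round(1))
g=P[190:330,240:300]; 
m=(np.abs(P[...,0])<120)&(np.abs(P[...,1])<95)&(np.abs(P[...,2])<4); q=P[m]; A=np.c_[q[:,0],q[:,1],np.ones(len(q))]; print("plane resid n=a u+b v+c",np.linalg.lstsq(A,q[:,2],rcond=None)[0])
im=cv2.resize(c["color"][160:340,180:370,::-1],None,fx=3.3,fy=3.3,interpolation=cv2.INTER_CUBIC)[:600]; cv2.imwrite("pics/w1z.png",im)
E
```

```text
hub [ 0.5 -2.  28. ] q 2.796 r 2.1
rollertop [-50.3  77.7  66. ] q 0.004 r 92.6
ptr [-59.7 -85.    8.5] q 1.958 r 103.8
lug [-24.  -45.3  20. ] q 2.084 r 51.2
mark [-111.   -40.9    3. ] q 1.353 r 118.3
b1 [-136.5   34.8   24. ] q 0.751 r 140.8
b2 [-137.9   82.3   24. ] q 0.462 r 160.6
b3 [-65.   82.4  24. ] q 0.097 r 104.9
b4 [-63.7  36.9  24. ] q 0.475 r 73.6
lipL [-149.7  101.8   14. ] q 0.403 r 181.0
lipR [-139.8 -100.1   14. ] q 1.621 r 172.0
edgeL [  2.7 102.7   0. ] q -0.597 r 102.8
edgeR [   2.9 -102.1    0. ] q 2.599 r 102.2
lug [-24.3 -45.6  18.6] 25.1
lug2 [-25.2 -46.5  25.1] 450.1
lug3 [-24.2 -44.3   8.4] 15.5
hand [-45.9 -65.8  -0.6] 0.4
blk [-96.2  57.9  20.5] 22.5
hub [ 1.3 -1.3 33.1] 35.5
roller [-49.9  77.6  67.4] 68.6
plane resid n=a u+b v+c [-0.00264745  0.00433552 -0.77696955]
```

View pics/w1z.png

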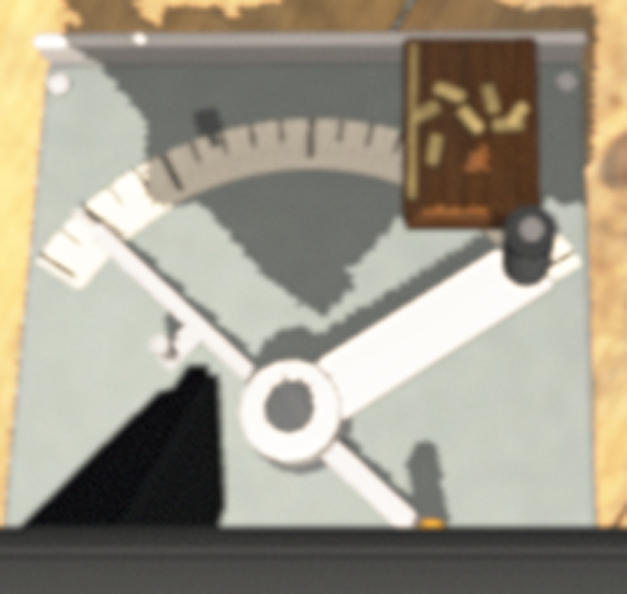

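Request:
arm_command(deltas=[{"dx":-0.0046,"dy":0.0077,"dz":-0.035,"yaw":0.5},{"dx":-0.0046,"dy":0.0077,"dz":-0.035,"yaw":0},{"dx":-0.0046,"dy":0.0077,"dz":-0.035,"yaw":0},{"dx":-0.0046,"dy":0.0077,"dz":-0.035,"yaw":0},{"dx":-0.0046,"dy":0.0077,"dz":-0.035,"yaw":0},{"dx":-0.0046,"dy":0.0077,"dz":-0.035,"yaw":0},{"dx":0.0033,"dy":-0.0053,"dz":-0.011,"yaw":0},{"dx":0.0033,"dy":-0.0053,"dz":-0.011,"yaw":0},{"dx":0.0033,"dy":-0.0053,"dz":-0.011,"yaw":0},{"dx":0.0033,"dy":-0.0053,"dz":-0.011,"yaw":0},{"dx":0.0033,"dy":-0.0053,"dz":-0.011,"yaw":0},{"dx":0.0033,"dy":-0.0053,"dz":-0.011,"yaw":0},{"dx":0.0033,"dy":-0.0053,"dz":-0.011,"yaw":0},{"dx":0.0033,"dy":-0.0053,"dz":-0.0105,"yaw":0},{"dx":0,"dy":0,"dz":0,"yaw":0},{"dx":0,"dy":0,"dz":0,"yaw":0}], gripper=0.07)

```text
t: 3.8
eef_pos: [551.4, -75.3, 85.9]
tcp_rot: [-3.141, -0.0, 2.121]
ft_force: [0.1, 0.2, -0.2]
opening: 0.732
grip_force: 0.0
```

Request:
arm_command(deltas=[{"dx":0,"dy":0,"dz":0,"yaw":0},{"dx":0,"dy":0,"dz":0,"yaw":0},{"dx":0,"dy":0,"dz":0,"yaw":0},{"dx":0,"dy":0,"dz":0,"yaw":0},{"dx":0,"dy":0,"dz":0,"yaw":0},{"dx":0,"dy":0,"dz":0,"yaw":0}], gripper=0.04)

```text
t: 4.4
eef_pos: [551.6, -75.1, 86.5]
tcp_rot: [3.141, 0.0, 2.121]
ft_force: [-1.4, 1.9, 6.2]
opening: 0.521
grip_force: 30.0
```

Request:
arm_command(deltas=[{"dx":-0.0026,"dy":0.0043,"dz":0.0087,"yaw":0},{"dx":-0.0026,"dy":0.0043,"dz":0.0087,"yaw":0},{"dx":-0.0026,"dy":0.0043,"dz":0.0087,"yaw":0},{"dx":-0.0026,"dy":0.0043,"dz":0.0087,"yaw":0},{"dx":-0.0026,"dy":0.0043,"dz":0.0087,"yaw":0},{"dx":-0.0026,"dy":0.0043,"dz":0.0087,"yaw":0},{"dx":-0.0026,"dy":0.0043,"dz":0.0087,"yaw":0},{"dx":-0.0026,"dy":0.0043,"dz":0.0087,"yaw":0},{"dx":0,"dy":0,"dz":0.04,"yaw":0},{"dx":0,"dy":0,"dz":0.04,"yaw":0}])

```text
t: 5.4
eef_pos: [530.1, -40.4, 236.8]
tcp_rot: [-3.14, -0.001, 2.121]
ft_force: [0.5, -0.3, -1.4]
opening: 0.522
grip_force: 30.0
```

Request:
arm_command(deltas=[{"dx":-0.0113,"dy":0.0165,"dz":0,"yaw":4.17},{"dx":-0.0113,"dy":0.0165,"dz":0,"yaw":4.17},{"dx":-0.0113,"dy":0.0165,"dz":0,"yaw":4.17},{"dx":-0.0113,"dy":0.0165,"dz":0,"yaw":4.17},{"dx":-0.0113,"dy":0.0165,"dz":0,"yaw":4.17},{"dx":-0.0113,"dy":0.0165,"dz":0,"yaw":4.17},{"dx":-0.0113,"dy":0.0165,"dz":0,"yaw":4.17},{"dx":-0.0113,"dy":0.0165,"dz":0,"yaw":4.17},{"dx":-0.0113,"dy":0.0165,"dz":0,"yaw":4.17},{"dx":-0.0113,"dy":0.0165,"dz":0,"yaw":4.17},{"dx":-0.0113,"dy":0.0165,"dz":0,"yaw":4.17},{"dx":-0.0113,"dy":0.0165,"dz":0,"yaw":4.17},{"dx":-0.0113,"dy":0.0165,"dz":0,"yaw":4.17},{"dx":-0.0113,"dy":0.0165,"dz":0,"yaw":4.17},{"dx":0,"dy":0,"dz":0,"yaw":0},{"dx":0,"dy":0,"dz":0,"yaw":0}])

```text
t: 7.0
eef_pos: [372.5, 190.2, 236.1]
tcp_rot: [3.141, 0.0, 3.14]
ft_force: [0.0, -0.7, -1.1]
opening: 0.526
grip_force: 30.0
```

```bash
python3 - <<'E'
from cell import state, read_camera
from h import *
s=state(); print(s["t"],s["eef_pos"],s["joints"].round(2),s["ft_force"],s["opening"],s["grip_force"])
a=read_camera("scene")["color"][160:320,60:310]; b=read_camera("wrist")["color"]
im=np.vstack([cv2.resize(a,(500,320)),cv2.resize(b[100:],(500,280))]); cv2.imwrite("pics/held.png",im[:,:,::-1])
E
```

```text
7.0 [372.46426965 190.22414334 236.06684903] [ 0.31  0.19  2.03 -0.    0.92 -1.25] [ 0.00418361 -0.66366439 -1.06000414] 0.5257740211589284 29.99641925096512
```

View pics/held.png

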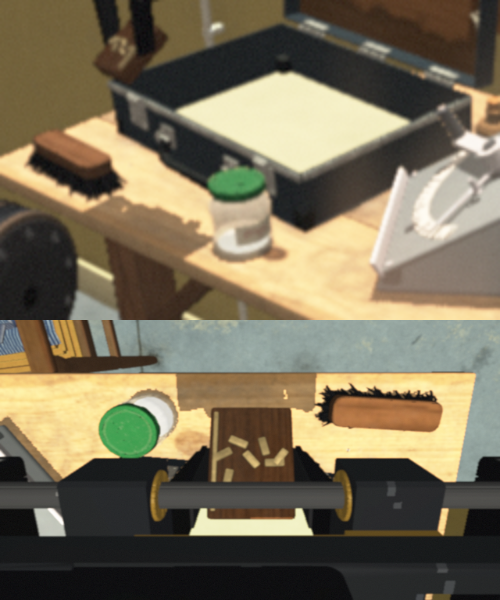

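The block is held steadily, still tilted, above the free strip between jar and brush. I'll lower it and roll it flat about its low edge.

Request:
arm_command(deltas=[{"dx":0,"dy":-0.005,"dz":-0.04,"yaw":0},{"dx":0,"dy":0,"dz":-0.04,"yaw":0},{"dx":0,"dy":0,"dz":-0.04,"yaw":0},{"dx":0,"dy":0,"dz":-0.03,"yaw":0},{"dx":0,"dy":0,"dz":-0.02,"yaw":0},{"dx":0,"dy":0,"dz":-0.01,"yaw":0},{"dx":0,"dy":0,"dz":-0.005,"yaw":0},{"dx":0,"dy":0,"dz":0,"yaw":0}])

```text
t: 7.9
eef_pos: [372.8, 185.0, 50.8]
tcp_rot: [3.142, -0.0, 3.139]
ft_force: [-0.5, -0.0, -1.0]
opening: 0.522
grip_force: 30.0
```

Request:
arm_command(deltas=[{"dx":0.0015,"dy":0,"dz":-0.002,"yaw":0},{"dx":0.002,"dy":0,"dz":-0.002,"yaw":0},{"dx":0.002,"dy":0,"dz":-0.002,"yaw":0},{"dx":0.002,"dy":0,"dz":-0.002,"yaw":0},{"dx":0.0015,"dy":0,"dz":-0.002,"yaw":0},{"dx":0.0015,"dy":0,"dz":-0.002,"yaw":0},{"dx":0.001,"dy":0,"dz":-0.002,"yaw":0},{"dx":0.001,"dy":0,"dz":-0.002,"yaw":0},{"dx":0,"dy":0,"dz":0,"yaw":0}])

```text
t: 8.8
eef_pos: [386.4, 185.4, 35.7]
tcp_rot: [3.141, 0.003, 3.14]
ft_force: [2.1, -1.0, 5.8]
opening: 0.523
grip_force: 30.0
```

Request:
arm_command(deltas=[{"dx":0.0005,"dy":0,"dz":-0.0015,"yaw":0},{"dx":0.0005,"dy":0,"dz":-0.0015,"yaw":0},{"dx":0.0005,"dy":0,"dz":-0.0015,"yaw":0},{"dx":0,"dy":0,"dz":0,"yaw":0}])

```text
t: 9.2
eef_pos: [388.2, 185.4, 31.3]
tcp_rot: [3.14, 0.004, 3.14]
ft_force: [3.3, -1.2, 6.4]
opening: 0.521
grip_force: 30.0
```

Request:
arm_command(deltas=[{"dx":0,"dy":0,"dz":0,"yaw":0},{"dx":0,"dy":0,"dz":0,"yaw":0},{"dx":0,"dy":0,"dz":0,"yaw":0},{"dx":0,"dy":0,"dz":0.02,"yaw":0},{"dx":0,"dy":0,"dz":0.04,"yaw":0},{"dx":0,"dy":0,"dz":0.05,"yaw":0},{"dx":0,"dy":0,"dz":0.05,"yaw":0},{"dx":0,"dy":0,"dz":0.05,"yaw":0},{"dx":0,"dy":0,"dz":0,"yaw":0}], gripper=0.075)

```text
t: 10.1
eef_pos: [388.0, 185.8, 245.8]
tcp_rot: [3.139, 0.009, 3.14]
ft_force: [0.6, 0.5, -1.3]
opening: 0.785
grip_force: 0.0
```

```bash
python3 - <<'E'
from cell import state, read_camera
from h import *
s=state(); print(s["t"],s["eef_pos"],s["ft_force"])
c=read_camera("wrist"); P=cloud(c); cc=c["color"].astype(int)
m=(P[...,2]>15)&(P[...,2]<40)&(abs(P[...,0]-385)<60)&(abs(P[...,1]-185)<45)
q=P[m]; print(len(q),q.min(0),q.max(0),np.median(q[:,2])); A=np.c_[q[:,:2],np.ones(len(q))]; print("slope",np.linalg.lstsq(A,q[:,2],rcond=None)[0][:2])
E
```

```text
10.1 [388.04459352 185.78169531 245.77162967] [ 0.5513185   0.49790929 -1.31051537]
4381 [350.89441226 142.02195103  15.09929132] [444.98719976 229.9835381   39.97058489] 21.595065909914183
slope [ 0.05338356 -0.05270459]
```

```bash
sed -i 's/-59.0/-58.4/' h.py; cat >> h.py <<'E'
def tcp(u,v,ntip): 
    p=W(u,v,ntip); return p+np.array([0,0,19.])
def dirq(q): return -np.cos(1-q),np.sin(1-q)
E
cat > lug.py <<'E'
from h import *
wp=[(-6.5,-49,0),(-22.8,-46,0),(-22.8,-56,0),(-45,-56,0)]
for q in (1.75,1.55,1.35,1.15,.95,.8,.65,.5,.4,.33,.29):
    a,b=dirq(q); lu,lv=51*a,51*b; th=min(0,q-1) if q<1 else 0
    if q>=1: wp.append((lu-4,lv-15.5,0))
    else: wp.append((lu+15.5*np.sin(th)-4*np.cos(th)*(q>.9), lv-15.5*np.cos(th),np.degrees(th)))
P=[tcp(u,v,11.5) for u,v,t in wp]
for w,p in zip(wp,P): print(np.round(w,1),p.round(1))
D=np.diff(P,axis=0).round(1); print("D",D.tolist()); 
E
python3 lug.py
```

```text
[ -6.5 -49.    0. ] [ 505.8 -205.2  133.7]
[-22.8 -46.    0. ] [ 501.  -191.6  125.6]
[-22.8 -56.    0. ] [ 492.4 -196.8  125.6]
[-45 -56   0] [ 482.4 -180.5  114.5]
[-41.3 -50.3   0. ] [ 488.9 -180.2  116.3]
[-47.5 -42.2   0. ] [ 493.  -171.4  113.2]
[-51.9 -33.    0. ] [ 498.8 -163.3  111. ]
[-54.4 -23.1   0. ] [ 506.1 -156.3  109.7]
[-55.7 -12.9  -2.9] [ 514.2 -150.   109.1]
[-53.1  -5.1 -11.5] [ 522.1 -147.8  110.4]
[-53.2   2.9 -20.1] [ 528.8 -143.5  110.3]
[-52.2  10.8 -28.6] [ 536.  -140.1  110.9]
[-50.8  16.  -34.4] [ 541.  -138.4  111.5]
[-49.6  19.5 -38.4] [ 544.6 -137.5  112.2]
[-48.8  21.5 -40.7] [ 546.7 -137.1  112.6]
D [[-4.8, 13.6, -8.2], [-8.5, -5.2, 0.0], [-10.1, 16.4, -11.1], [6.6, 0.3, 1.8], [4.1, 8.8, -3.1], [5.8, 8.1, -2.2], [7.3, 7.0, -1.3], [8.1, 6.3, -0.6], [7.9, 2.2, 1.3], [6.7, 4.3, -0.1], [7.2, 3.4, 0.5], [5.0, 1.7, 0.7], [3.6, 0.9, 0.6], [2.0, 0.4, 0.4]]
```

Request:
arm_command(deltas=[{"dx":0.0098,"dy":-0.0326,"dz":0,"yaw":-4.87},{"dx":0.0098,"dy":-0.0326,"dz":0,"yaw":-4.87},{"dx":0.0098,"dy":-0.0326,"dz":0,"yaw":-4.87},{"dx":0.0098,"dy":-0.0326,"dz":0,"yaw":-4.87},{"dx":0.0098,"dy":-0.0326,"dz":0,"yaw":-4.87},{"dx":0.0098,"dy":-0.0326,"dz":0,"yaw":-4.87},{"dx":0.0098,"dy":-0.0326,"dz":0,"yaw":-4.87},{"dx":0.0098,"dy":-0.0326,"dz":0,"yaw":-4.87},{"dx":0.0098,"dy":-0.0326,"dz":0,"yaw":-4.87},{"dx":0.0098,"dy":-0.0326,"dz":0,"yaw":-4.87},{"dx":0.0098,"dy":-0.0326,"dz":0,"yaw":-4.87},{"dx":0.0098,"dy":-0.0326,"dz":0,"yaw":-4.87},{"dx":0,"dy":0,"dz":0,"yaw":0},{"dx":0,"dy":0,"dz":0,"yaw":0}], gripper=0.0)

```text
t: 11.55
eef_pos: [503.5, -206.0, 238.6]
tcp_rot: [-3.14, -0.003, 2.12]
ft_force: [0.2, 0.8, 0.1]
opening: 0.005
grip_force: 0.0
```

```bash
python3 - <<'E'
from cell import state, read_camera
from h import *
s=state(); print(s["t"],s["eef_pos"],s["tcp_rot"],s["opening"],s["joints"].round(2))
c=read_camera("wrist"); pickle.dump(c,open("w2.pkl","wb"))
print("mark/lug/hub/tip pix", [proj(c,W(*p)).round(0) for p in ((-24,-45,22),(-112*np.cos(.35),-112*np.sin(.35),3),(0,0,30),(-112*np.cos(.82),-112*np.sin(.82),8))], proj(c,s["eef_pos"]-[0,0,19]))
t=read_camera("top"); pickle.dump(t,open("t2.pkl","wb"))
a=t["color"][265:330,190:285]; b=c["color"]
cv2.imwrite("pics/w2.png",np.vstack([cv2.resize(a,(380,260)),cv2.resize(b,(380,285))] if 0 else [cv2.resize(b,(640,480))])[:,:,::-1])
P=cloud(t); m=(P[...,2]>14)&(P[...,2]<40)&(abs(P[...,0]-385)<50)&(P[...,1]>120)&(P[...,1]<230); q=P[m]; print(len(q),q.min(0),q.max(0)); A=np.c_[q[:,:2],np.ones(len(q))]; print(np.linalg.lstsq(A,q[:,2],rcond=None)[0])
E
```

```text
11.55 [ 503.46337294 -206.02361156  238.58188868] [-3.14029260e+00 -2.71662395e-03  2.11995049e+00] 0.005188740359111582 [-0.51  0.37  1.75  0.    1.02 -1.06]
mark/lug/hub/tip pix [array([329., 214.]), array([336., 130.]), array([396., 242.]), array([282., 158.])] [320.47014207 293.05170898]
556 [354.95708039 159.70432953  14.5916275 ] [423.60631595 212.09953463  32.48410705]
[-8.06685852e-04 -1.54250203e-02  2.61992177e+01]
```

View pics/w2.png

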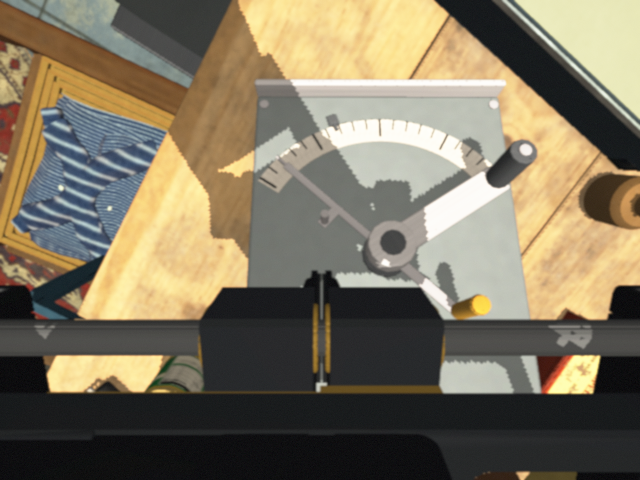

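Wrist view: hub (393,242), lug (325,214), pointer tip (283,160), mark (333,123), roller top (525,150). The lip is level at row 85. The block lies flat on the bench (355-424, 160-212), and the pivot needs about 2 mm shift towards -v.

```bash
sed -i 's/PIV=np.array(\[553.5,-189.2,108.\])/PIV=np.array([551.8,-190.2,108.])/' h.py; python3 lug.py | grep -v D; python3 - <<'E'
from h import *
from cell import state
c=pickle.load(open("w2.pkl","rb"))
print(state()["eef_pos"])
for nm,x,y,n in [("hub",393,242,33),("ptr",285,162,8.5),("lug",325,213,24),("mark",333,122,3),("lipL",503,84,14),("lipR",257,82,14),("rol",526,150,66),("t15",305,145,2)]:
    r=pix2uv(c,x,y,n); print(nm,r.round(1),"q",qang(r[0],r[1]).round(3),"r",np.hypot(r[0],r[1]).round(1))
g=c["color"][75:205,240:520]; cv2.imwrite("pics/mk.png",cv2.resize(g[:,:,::-1],None,fx=2.85,fy=2.85,interpolation=cv2.INTER_CUBIC))
E
```

```text
[ -6.5 -49.    0. ] [ 504.1 -206.2  133.7]
[-22.8 -46.    0. ] [ 499.3 -192.6  125.6]
[-22.8 -56.    0. ] [ 490.7 -197.8  125.6]
[-45 -56   0] [ 480.7 -181.5  114.5]
[-41.3 -50.3   0. ] [ 487.2 -181.2  116.3]
[-47.5 -42.2   0. ] [ 491.3 -172.4  113.2]
[-51.9 -33.    0. ] [ 497.1 -164.3  111. ]
[-54.4 -23.1   0. ] [ 504.4 -157.3  109.7]
[-55.7 -12.9  -2.9] [ 512.5 -151.   109.1]
[-53.1  -5.1 -11.5] [ 520.4 -148.8  110.4]
[-53.2   2.9 -20.1] [ 527.1 -144.5  110.3]
[-52.2  10.8 -28.6] [ 534.3 -141.1  110.9]
[-50.8  16.  -34.4] [ 539.3 -139.4  111.5]
[-49.6  19.5 -38.4] [ 542.9 -138.5  112.2]
[-48.8  21.5 -40.7] [ 545.  -138.1  112.6]
[ 503.55845334 -205.12744821  239.41219911]
hub [ 0.6 -0.4 33. ] q 3.62 r 0.7
ptr [-72.5 -77.6   8.5] q 1.819 r 106.2
lug [-23.7 -46.3  24. ] q 2.097 r 52.0
mark [-112.3  -39.     3. ] q 1.334 r 118.9
lipL [-140.7  101.7   14. ] q 0.374 r 173.6
lipR [-143.2 -102.    14. ] q 1.619 r 175.8
rol [-50.2  80.6  66. ] q -0.013 r 95.0
t15 [-91.4 -62.2   2. ] q 1.598 r 110.6
```

Request:
arm_command(deltas=[{"dx":0.0005,"dy":-0.0005,"dz":-0.035,"yaw":0},{"dx":0,"dy":0,"dz":-0.035,"yaw":0},{"dx":0,"dy":0,"dz":-0.025,"yaw":0},{"dx":0,"dy":0,"dz":-0.01,"yaw":0},{"dx":0,"dy":0,"dz":0,"yaw":0},{"dx":0,"dy":0,"dz":0,"yaw":0}])

```text
t: 12.25
eef_pos: [505.0, -206.3, 136.2]
tcp_rot: [3.141, 0.001, 2.121]
ft_force: [-0.0, -0.1, 0.7]
opening: 0.003
grip_force: 0.0
```

Request:
arm_command(deltas=[{"dx":-0.0012,"dy":0.0034,"dz":-0.002,"yaw":0},{"dx":-0.0012,"dy":0.0034,"dz":-0.002,"yaw":0},{"dx":-0.0012,"dy":0.0034,"dz":-0.002,"yaw":0},{"dx":-0.0012,"dy":0.0034,"dz":-0.002,"yaw":0},{"dx":0,"dy":0,"dz":0,"yaw":0},{"dx":0,"dy":0,"dz":0,"yaw":0}])

```text
t: 12.85
eef_pos: [501.3, -193.2, 128.1]
tcp_rot: [3.139, 0.004, 2.12]
ft_force: [3.1, -1.4, 1.0]
opening: 0.001
grip_force: 1.3
```

```bash
cat > see.py <<'E'
import sys
from cell import state, read_camera
from h import *
s=state(); print(s["t"],s["eef_pos"].round(1),s["ft_force"].round(1))
w=read_camera("wrist"); pickle.dump(w,open("wx.pkl","wb")); P=uvn(cloud(w))
# lug: pixels 16<n<28, r 44..58, not arm
r=np.hypot(P[...,0],P[...,1]); q=qang(P[...,0],P[...,1])
m=(P[...,2]>14)&(P[...,2]<29)&(r>43)&(r<60); m[285:]=0
h,e=np.histogram(q[m],bins=np.arange(-.4,2.5,.1)); print("lug hist",[(round(float(a),1),int(b)) for a,b in zip(e,h) if b])
# hand pointer tip pixels: 5<n<13, 60<r<108
m=(P[...,2]>5.5)&(P[...,2]<13)&(r>65)&(r<100)
h,e=np.histogram(q[m],bins=np.arange(-.4,2.5,.1)); print("ptr hist",[(round(float(a),1),int(b)) for a,b in zip(e,h) if b])
t=read_camera("top"); pickle.dump(t,open("tx.pkl","wb"))
hs=cv2.cvtColor(t["color"],cv2.COLOR_RGB2HSV); mm=cv2.inRange(hs,(12,150,120),(28,255,255)); k=np.argwhere(mm>0)
for y,x in k:
    pass
L=[pix2uv(t,x,y,45) for y,x in k if 290<x<350 and 190<y<260]
L=[l for l in L if 50<np.hypot(l[0],l[1])<80]
if L: l=np.mean(L,0); print("knob",l.round(1),"q",round(1+np.arctan2(-(-l[1]),l[0]),3),len(L))
cv2.imwrite("pics/"+sys.argv[1],w["color"][:,:,::-1])
E
python3 see.py s1.png
```

```text
12.85 [ 501.3 -193.2  128.1] [ 3.1 -1.4  1. ]
lug hist [(-0.2, 178), (-0.1, 397), (-0.0, 422), (0.1, 405), (0.2, 69), (1.8, 56), (1.9, 157), (2.0, 158), (2.1, 22)]
ptr hist [(1.5, 53), (1.6, 705)]
knob [57.7 36.7 45. ] q 1.567 32
```

Request:
arm_command(deltas=[{"dx":-0.0065,"dy":-0.0035,"dz":-0.001,"yaw":0},{"dx":-0.0065,"dy":-0.0035,"dz":-0.001,"yaw":0},{"dx":-0.0035,"dy":0.0065,"dz":-0.004,"yaw":0},{"dx":-0.0035,"dy":0.006,"dz":-0.0035,"yaw":0},{"dx":-0.003,"dy":0.006,"dz":-0.0035,"yaw":0},{"dx":0,"dy":0,"dz":0,"yaw":0},{"dx":0,"dy":0,"dz":0,"yaw":0}])

```text
t: 13.65
eef_pos: [476.9, -181.2, 114.2]
tcp_rot: [3.142, -0.0, 2.121]
ft_force: [0.6, 0.2, 0.1]
opening: 0.008
grip_force: 0.0
```

Request:
arm_command(deltas=[{"dx":0.0038,"dy":0.001,"dz":0.0008,"yaw":0},{"dx":0.0038,"dy":0.001,"dz":0.0008,"yaw":0},{"dx":0.0038,"dy":0.006,"dz":-0.0015,"yaw":0},{"dx":0.003,"dy":0.004,"dz":-0.0011,"yaw":0},{"dx":0.003,"dy":0.004,"dz":-0.0011,"yaw":0},{"dx":0.0036,"dy":0.0035,"dz":-0.0007,"yaw":0},{"dx":0.0037,"dy":0.0035,"dz":-0.0006,"yaw":0},{"dx":0,"dy":0,"dz":0,"yaw":0},{"dx":0,"dy":0,"dz":0,"yaw":0}])

```text
t: 14.55
eef_pos: [501.9, -158.4, 111.0]
tcp_rot: [3.141, 0.001, 2.12]
ft_force: [-0.7, -0.2, -0.0]
opening: 0.008
grip_force: 0.0
```

```bash
python3 see.py s2.png
```

```text
14.55 [ 501.9 -158.4  111. ] [-0.7 -0.2 -0. ]
lug hist [(1.3, 1)]
ptr hist [(0.9, 357), (1.0, 455)]
knob [69.1 -0.5 45. ] q 0.993 27
```

Request:
arm_command(deltas=[{"dx":0.005,"dy":0.0035,"dz":-0.0008,"yaw":-1.5},{"dx":0.005,"dy":0.0035,"dz":-0.0006,"yaw":-1.4},{"dx":0.004,"dy":0.0012,"dz":0.0006,"yaw":-4.3},{"dx":0.004,"dy":0.0012,"dz":0.0006,"yaw":-4.3},{"dx":0.0034,"dy":0.0022,"dz":0,"yaw":-4.3},{"dx":0.0034,"dy":0.0022,"dz":0,"yaw":-4.3},{"dx":0.0036,"dy":0.0017,"dz":0.0002,"yaw":-4.2},{"dx":0.0036,"dy":0.0017,"dz":0.0002,"yaw":-4.2},{"dx":0.0025,"dy":0.0008,"dz":0.0004,"yaw":-3},{"dx":0.0025,"dy":0.0008,"dz":0.0004,"yaw":-3},{"dx":0.0018,"dy":0.0005,"dz":0.0003,"yaw":-2},{"dx":0,"dy":0,"dz":0,"yaw":0},{"dx":0,"dy":0,"dz":0,"yaw":0}])

```text
t: 15.95
eef_pos: [540.2, -139.3, 112.2]
tcp_rot: [3.141, 0.0, 1.484]
ft_force: [-0.1, -0.3, 0.0]
opening: 0.007
grip_force: 0.0
```

```bash
python3 see.py s3.png
```

```text
15.95 [ 540.2 -139.3  112.2] [-0.1 -0.3  0. ]
lug hist [(-0.1, 6), (-0.0, 70), (0.1, 92), (0.4, 43), (0.5, 108), (0.6, 50)]
ptr hist []
knob [ 44.8 -50.9  45. ] q 0.151 27
```

Request:
arm_command(deltas=[{"dx":0.0014,"dy":0,"dz":0.0005,"yaw":-1},{"dx":0.0014,"dy":0,"dz":0.0005,"yaw":-1},{"dx":0.0014,"dy":0,"dz":0.0005,"yaw":-1},{"dx":0.0014,"dy":0,"dz":0.0005,"yaw":0},{"dx":0,"dy":0,"dz":0,"yaw":0},{"dx":0,"dy":0,"dz":0,"yaw":0}])

```text
t: 16.65
eef_pos: [543.9, -138.6, 113.4]
tcp_rot: [-3.136, -0.001, 1.43]
ft_force: [-9.8, 0.0, -1.6]
opening: 0.001
grip_force: 4.0
```

Request:
arm_command(deltas=[{"dx":0.001,"dy":0,"dz":0.0003,"yaw":0},{"dx":0.001,"dy":0,"dz":0.0003,"yaw":0},{"dx":0,"dy":0,"dz":0,"yaw":0},{"dx":0,"dy":0,"dz":0,"yaw":0}])

```text
t: 17.05
eef_pos: [544.4, -138.4, 113.4]
tcp_rot: [-3.132, -0.001, 1.43]
ft_force: [-15.7, -0.7, -1.6]
opening: 0.002
grip_force: 6.6
```

```bash
python3 see.py s4.png
```

```text
17.05 [ 544.4 -138.4  113.4] [-15.7  -0.7  -1.6]
lug hist [(-0.1, 17), (-0.0, 80), (0.1, 90), (0.3, 37), (0.4, 88), (0.5, 68)]
ptr hist []
knob [ 40.9 -54.2  45. ] q 0.076 28
```

```bash
python3 - <<'E'
from h import *
for f in ("top.pkl","t2.pkl","tx.pkl"):
    t=pickle.load(open(f,"rb")); hs=cv2.cvtColor(t["color"],cv2.COLOR_RGB2HSV); mm=cv2.inRange(hs,(12,150,120),(28,255,255)); k=np.argwhere(mm>0)
    L=[pix2uv(t,x,y,45) for y,x in k if 290<x<350 and 190<y<260]; L=[l for l in L if 50<np.hypot(l[0],l[1])<80]
    if L: l=np.mean(L,0); print(f,l.round(1),round(1+np.arctan2(l[1],l[0]),3),np.hypot(l[0],l[1]),len(L))
c=pickle.load(open("wx.pkl","rb")); 
print([proj(c,W(*p)).round(0) for p in ((-49,37,22),(-112*np.cos(1),112*np.sin(1),8.5),(0,0,33),(-51,80,66))])
cv2.imwrite("pics/s4z.png",cv2.resize(c["color"][60:300,200:520,::-1],(800,600),interpolation=cv2.INTER_CUBIC))
E
```

```text
top.pkl [50.  46.9 45. ] 1.753 68.51930518066989 29
tx.pkl [ 40.9 -54.2  45. ] 0.076 67.89426577949614 28
[array([340., 270.]), array([431., 178.]), array([330., 425.]), array([403., 170.])]
```

View pics/s4z.png

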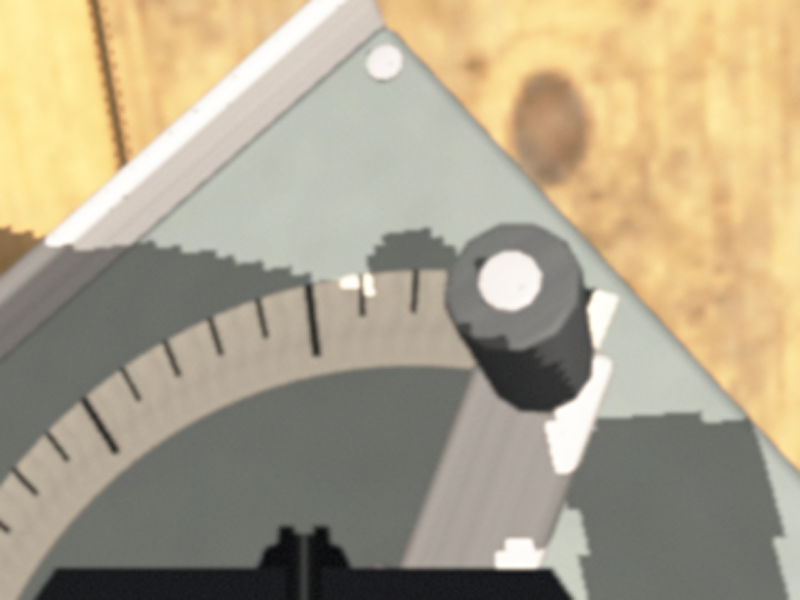

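Pointer is hidden under the arm at zero, and the knob position agrees with about 0. Long ticks 1.0 and 0.5 are at (100,425) and (313,315). I'll retreat and work out the roller grip and the arc.

Request:
arm_command(deltas=[{"dx":-0.004,"dy":0,"dz":0,"yaw":0},{"dx":-0.006,"dy":0,"dz":0.005,"yaw":0},{"dx":-0.005,"dy":0,"dz":0.03,"yaw":0},{"dx":0,"dy":0,"dz":0.04,"yaw":0},{"dx":0,"dy":0,"dz":0.03,"yaw":6},{"dx":0,"dy":0,"dz":0,"yaw":8},{"dx":0,"dy":0,"dz":0,"yaw":8},{"dx":0,"dy":0,"dz":0,"yaw":8},{"dx":0,"dy":0,"dz":0,"yaw":8},{"dx":0,"dy":0,"dz":0,"yaw":1.7},{"dx":0,"dy":0,"dz":0,"yaw":0}], gripper=0.05)

```text
t: 18.25
eef_pos: [533.1, -139.3, 220.2]
tcp_rot: [3.141, 0.001, 2.121]
ft_force: [0.6, -0.6, 0.3]
opening: 0.526
grip_force: 0.0
```

```bash
python3 see.py s5.png; python3 - <<'E'
from h import *
from cell import state
s=state(); print(s["eef_pos"],s["tcp_rot"],s["ft_force"])
print("roller",W(-51.3,79.9,51))
c=pickle.load(open("wx.pkl","rb")); print([proj(c,W(*p)).round(0) for p in ((-51,80,66),(0,0,33),(-60.5,94.2,8.5))])
P=uvn(cloud(c)); m=(P[...,2]>60)&(P[...,2]<72)&(np.hypot(P[...,0]+51,P[...,1]-80)<25); print("roller top centroid",P[m].mean(0),m.sum())
for q in np.arange(0,1.45,.1):
    a,b=dirq(q); print(round(q,2),W(95*a,95*b,51).round(1))
E
```

```text
18.25 [ 533.1 -139.3  220.2] [ 0.6 -0.6  0.3]
lug hist [(-0.3, 6), (-0.2, 93), (-0.1, 174), (-0.0, 176), (0.1, 159), (0.2, 73), (0.3, 27)]
ptr hist []
knob [ 40.9 -54.2  45. ] q 0.076 28
[ 533.00920344 -139.18373076  219.94988091] [3.14117104e+00 4.00957856e-04 2.12050320e+00] [0.17944857 0.02233392 0.02042282]
roller [583.21284837 -88.77583886 126.516     ]
[array([433., 218.]), array([304., 309.]), array([430., 232.])]
roller top centroid [-49.40569541  79.00745933  65.11709655] 668
0.0 [583.2 -88.7 126.5]
0.1 [575.  -85.9 122.6]
0.2 [566.4 -84.  119.1]
0.3 [557.6 -82.8 115.8]
0.4 [548.5 -82.5 113. ]
0.5 [539.4 -83.1 110.5]
0.6 [530.2 -84.6 108.4]
0.7 [521.2 -86.8 106.8]
0.8 [512.3 -89.9 105.6]
0.9 [503.6 -93.8 104.9]
1.0 [495.3 -98.4 104.7]
1.1 [ 487.5 -103.7  104.9]
1.2 [ 480.1 -109.7  105.6]
1.3 [ 473.3 -116.2  106.8]
1.4 [ 467.2 -123.3  108.4]
```

Request:
arm_command(deltas=[{"dx":0.025,"dy":0.025,"dz":0,"yaw":0},{"dx":0.025,"dy":0.0255,"dz":0,"yaw":0},{"dx":0,"dy":0,"dz":-0.025,"yaw":0},{"dx":0,"dy":0,"dz":-0.03,"yaw":0},{"dx":0,"dy":0,"dz":-0.025,"yaw":0},{"dx":0,"dy":0,"dz":-0.013,"yaw":0},{"dx":0,"dy":0,"dz":0,"yaw":0},{"dx":0,"dy":0,"dz":0,"yaw":0}])

```text
t: 19.15
eef_pos: [583.3, -88.8, 127.5]
tcp_rot: [3.141, 0.001, 2.123]
ft_force: [0.6, -0.5, -0.0]
opening: 0.525
grip_force: 0.0
```

Request:
arm_command(deltas=[{"dx":0,"dy":0,"dz":0,"yaw":0},{"dx":0,"dy":0,"dz":0,"yaw":0},{"dx":0,"dy":0,"dz":0,"yaw":0},{"dx":0,"dy":0,"dz":0,"yaw":0},{"dx":0,"dy":0,"dz":0,"yaw":0},{"dx":0,"dy":0,"dz":0,"yaw":0}], gripper=0.01)

```text
t: 19.75
eef_pos: [582.6, -88.9, 127.0]
tcp_rot: [-3.141, -0.0, 2.124]
ft_force: [-2.9, -2.4, 3.7]
opening: 0.186
grip_force: 30.0
```

Request:
arm_command(deltas=[{"dx":-0.0041,"dy":0.0014,"dz":-0.002,"yaw":0},{"dx":-0.0041,"dy":0.0014,"dz":-0.0019,"yaw":0},{"dx":-0.0043,"dy":0.001,"dz":-0.0018,"yaw":0},{"dx":-0.0043,"dy":0.0009,"dz":-0.0017,"yaw":0},{"dx":-0.0044,"dy":0.0006,"dz":-0.0017,"yaw":0},{"dx":-0.0044,"dy":0.0006,"dz":-0.0016,"yaw":0},{"dx":-0.0045,"dy":0.0002,"dz":-0.0014,"yaw":0},{"dx":-0.0046,"dy":0.0001,"dz":-0.0014,"yaw":0},{"dx":-0.0045,"dy":-0.0003,"dz":-0.0013,"yaw":0},{"dx":-0.0046,"dy":-0.0003,"dz":-0.0012,"yaw":0},{"dx":-0.0046,"dy":-0.0007,"dz":-0.0011,"yaw":0},{"dx":-0.0046,"dy":-0.0008,"dz":-0.001,"yaw":0},{"dx":-0.0045,"dy":-0.0011,"dz":-0.0008,"yaw":0},{"dx":-0.0045,"dy":-0.0011,"dz":-0.0008,"yaw":0},{"dx":-0.0045,"dy":-0.0015,"dz":-0.0006,"yaw":0},{"dx":-0.0044,"dy":-0.0016,"dz":-0.0006,"yaw":0},{"dx":-0.0044,"dy":-0.0019,"dz":-0.0004,"yaw":0},{"dx":-0.0043,"dy":-0.002,"dz":-0.0003,"yaw":0},{"dx":-0.0042,"dy":-0.0023,"dz":-0.0001,"yaw":0},{"dx":-0.0041,"dy":-0.0023,"dz":-0.0001,"yaw":0}])

```text
t: 21.75
eef_pos: [495.7, -97.0, 104.9]
tcp_rot: [3.139, -0.0, 2.124]
ft_force: [7.3, 11.8, -0.4]
opening: 0.184
grip_force: 30.0
```

Request:
arm_command(deltas=[{"dx":-0.0039,"dy":-0.0026,"dz":0.0001,"yaw":0},{"dx":-0.0039,"dy":-0.0027,"dz":0.0001,"yaw":0},{"dx":-0.0037,"dy":-0.003,"dz":0.0003,"yaw":0},{"dx":-0.0037,"dy":-0.003,"dz":0.0004,"yaw":0},{"dx":0,"dy":0,"dz":0,"yaw":0},{"dx":0,"dy":0,"dz":0,"yaw":0}])

```text
t: 22.35
eef_pos: [480.9, -108.7, 106.1]
tcp_rot: [3.139, 0.001, 2.123]
ft_force: [6.7, 11.5, 0.3]
opening: 0.182
grip_force: 30.0
```

```bash
python3 see.py s6.png; python3 - <<'E'
from h import *
from cell import state
s=state(); r=uvn(s["eef_pos"]); print(s["eef_pos"],r,"q",qang(r[0],r[1]),np.hypot(r[0],r[1]),s["opening"])
c=pickle.load(open("wx.pkl","rb")); print([proj(c,W(*p)).round(0) for p in ((-112*np.cos(.34),-112*np.sin(.34),8.5),(-112*np.cos(.2),-112*np.sin(.2),8.5),(0,0,33))])
E
```

```text
22.35 [ 480.9 -108.7  106.1] [ 6.7 11.5  0.3]
lug hist []
ptr hist []
knob [68.8 11.7 45. ] q 1.168 28
[ 480.9231619  -108.69722973  106.06440954] [-93.24578387 -17.6614091   51.6020631 ] q 1.187189596639615 94.9036436665191 0.18330016996372375
[array([284., 295.]), array([312., 287.]), array([364., 548.])]
```

```bash
cat > arc.py <<'E'
from h import *
import sys
from scipy.ndimage import map_coordinates
from scipy.signal import find_peaks
def arc(c,r,n,qs):
    a,b=dirq(qs); P=PIV+np.outer(r*a,U)+np.outer(r*b,V)+n*N
    x,y=proj(c,P); g=cv2.cvtColor(c["color"],cv2.COLOR_RGB2GRAY).astype(float)
    return map_coordinates(g,[y,x],order=1,mode="nearest"),x,y
qs=np.arange(-.05,2.05,.005)
if __name__=="__main__":
  for f in sys.argv[1:]:
    c=pickle.load(open(f,"rb"))
    for r in (103,106,109):
        g,x,y=arc(c,r,1.5,qs); p,d=find_peaks(-g,prominence=12); print(f,"ticks r",r,[(round(qs[i],3),int(pr)) for i,pr in zip(p,d["prominences"])])
    for r in (114,116,118,120):
        g,x,y=arc(c,r,3,qs); 
        k=(qs>1.2)&(qs<1.5); gg=g[k]; w=np.clip(np.median(gg)-12-gg,0,None); print("mark r",r,(w@qs[k]/w.sum()).round(3) if w.sum() else None, int(w.max()))
E
python3 arc.py w1.pkl w2.pkl wx.pkl
```

```text
w1.pkl ticks r 103 [(np.float64(0.23), 194), (np.float64(0.395), 38), (np.float64(0.64), 24), (np.float64(0.995), 52), (np.float64(1.5), 58), (np.float64(1.785), 68), (np.float64(2.0), 33)]
w1.pkl ticks r 106 [(np.float64(0.045), 59), (np.float64(0.24), 198), (np.float64(0.645), 24), (np.float64(0.995), 56), (np.float64(1.5), 66), (np.float64(1.79), 55), (np.float64(2.0), 44)]
w1.pkl ticks r 109 [(np.float64(0.055), 82), (np.float64(0.34), 193), (np.float64(0.6), 54), (np.float64(0.66), 23), (np.float64(0.795), 35), (np.float64(0.9), 35), (np.float64(0.995), 56), (np.float64(1.095), 35), (np.float64(1.2), 37), (np.float64(1.295), 30), (np.float64(1.395), 29), (np.float64(1.5), 63), (np.float64(1.59), 15), (np.float64(1.7), 14), (np.float64(1.795), 90), (np.float64(1.9), 17), (np.float64(2.0), 56)]
mark r 114 1.359 52
mark r 116 1.327 36
mark r 118 1.323 27
mark r 120 1.325 25
w2.pkl ticks r 103 [(np.float64(0.025), 169), (np.float64(0.15), 89), (np.float64(0.5), 84), (np.float64(1.0), 88), (np.float64(1.505), 87), (np.float64(1.835), 30), (np.float64(2.005), 69)]
w2.pkl ticks r 106 [
[... 570 characters left out ...]
.405), 30), (np.float64(1.505), 83), (np.float64(1.605), 49), (np.float64(1.705), 50), (np.float64(1.82), 42), (np.float64(1.905), 58), (np.float64(2.005), 72)]
mark r 114 1.409 109
mark r 116 1.399 75
mark r 118 1.408 51
mark r 120 1.407 56
wx.pkl ticks r 103 [(np.float64(1.005), 139), (np.float64(1.34), 92), (np.float64(1.455), 33)]
wx.pkl ticks r 106 [(np.float64(-0.0), 180), (np.float64(1.0), 132), (np.float64(1.345), 82), (np.float64(1.445), 38)]
wx.pkl ticks r 109 [(np.float64(-0.0), 181), (np.float64(0.1), 113), (np.float64(0.855), 13), (np.float64(0.99), 124), (np.float64(1.345), 62), (np.float64(1.475), 36)]
mark r 114 1.305 2
mark r 116 1.335 0
mark r 118 1.308 0
mark r 120 1.279 2
```

```bash
python3 - <<'E'
from arc import *
qq=np.arange(1.22,1.46,.01); print(qq.round(2).tolist())
for f in ("w1.pkl","w2.pkl","top.pkl"):
    c=pickle.load(open(f,"rb"))
    for r in (111,113,115,117,119,121): print(f,r,arc(c,r,3.5,qq)[0].astype(int).tolist())
c=pickle.load(open("wx.pkl","rb"))
for r in (107,109,111): print("ptr",r,arc(c,r,8.5,np.arange(1.1,1.4,.01))[0].astype(int).tolist())
cv2.imwrite("pics/fin.png",np.vstack([cv2.resize(pickle.load(open("w2.pkl","rb"))["color"][95:155,280:400,::-1],(600,300),interpolation=cv2.INTER_CUBIC),cv2.resize(c["color"][240:300,250:370,::-1],(600,300),interpolation=cv2.INTER_CUBIC)]))
E
```

```text
[1.22, 1.23, 1.24, 1.25, 1.26, 1.27, 1.28, 1.29, 1.3, 1.31, 1.32, 1.33, 1.34, 1.35, 1.36, 1.37, 1.38, 1.39, 1.4, 1.41, 1.42, 1.43, 1.44, 1.45]
w1.pkl 111 [171, 174, 174, 174, 175, 171, 156, 135, 121, 120, 119, 128, 146, 164, 174, 173, 162, 142, 140, 155, 168, 173, 175, 176]
w1.pkl 113 [171, 175, 174, 173, 174, 173, 159, 139, 122, 110, 99, 104, 133, 161, 173, 171, 158, 140, 136, 153, 168, 172, 174, 176]
w1.pkl 115 [151, 152, 152, 154, 155, 152, 142, 124, 111, 101, 92, 95, 113, 134, 148, 154, 145, 130, 129, 139, 149, 153, 155, 161]
w1.pkl 117 [118, 118, 117, 118, 120, 115, 105, 93, 83, 77, 74, 75, 83, 90, 102, 112, 116, 115, 114, 114, 119, 121, 121, 124]
w1.pkl 119 [109, 110, 109, 109, 109, 106, 97, 84, 75, 72, 71, 71, 73, 77, 87, 99, 109, 109, 110, 110, 111, 111, 111, 112]
w1.pkl 121 [110, 110, 109, 109, 109, 107, 99, 86, 76, 72, 71, 71, 72, 75, 87, 100, 108, 110, 111, 111, 111, 111, 112, 112]
w2.pkl 111 [249, 254, 253, 253, 253, 253, 253, 253, 233, 203, 198, 171, 177, 231, 253, 254, 254, 252, 235, 216, 246, 253, 245, 205]
w2.pkl 113 [249, 254, 254, 253, 253, 253, 254, 254, 231, 191, 
[... 1086 characters left out ...]
54, 159, 163, 166, 171, 176, 177, 177, 176]
top.pkl 119 [162, 162, 162, 160, 156, 149, 138, 128, 119, 115, 113, 115, 122, 128, 136, 143, 149, 154, 158, 160, 163, 164, 164, 161]
top.pkl 121 [156, 156, 155, 154, 151, 145, 139, 130, 121, 113, 113, 114, 118, 126, 133, 141, 148, 153, 156, 158, 159, 159, 159, 159]
ptr 107 [70, 72, 71, 71, 70, 72, 73, 74, 71, 70, 70, 72, 70, 71, 70, 69, 61, 38, 22, 21, 19, 15, 14, 15, 13, 14, 14, 45, 75, 80]
ptr 109 [82, 70, 71, 70, 69, 69, 69, 68, 70, 71, 71, 70, 69, 69, 82, 89, 37, 20, 23, 19, 17, 16, 13, 14, 13, 14, 12, 23, 45, 57]
ptr 111 [139, 83, 92, 80, 71, 67, 68, 69, 68, 69, 65, 83, 100, 146, 163, 94, 26, 21, 20, 15, 14, 14, 13, 15, 14, 14, 15, 21, 24, 26]
```

```bash
python3 - <<'E'
from h import *
p0=np.array([480.9,-108.7,106.1])
for q in (1.22,1.26,1.30,1.325,1.333):
    a,b=dirq(q); p=W(94.9*a,94.9*b,51.6); print(q,p.round(2),(p-p0).round(2)); p0=p
E
```

```text
1.22 [ 478.62 -110.77  106.38] [-2.28 -2.07  0.28]
1.26 [ 475.89 -113.36  106.83] [-2.73 -2.6   0.45]
1.3 [ 473.25 -116.05  107.35] [-2.63 -2.69  0.52]
1.325 [ 471.66 -117.77  107.72] [-1.59 -1.72  0.36]
1.333 [ 471.16 -118.33  107.84] [-0.5  -0.56  0.12]
```

Request:
arm_command(deltas=[{"dx":-0.0023,"dy":-0.0021,"dz":0.0003,"yaw":0},{"dx":-0.0027,"dy":-0.0026,"dz":0.0004,"yaw":0},{"dx":-0.0026,"dy":-0.0027,"dz":0.0005,"yaw":0},{"dx":0,"dy":0,"dz":0,"yaw":0},{"dx":0,"dy":0,"dz":0,"yaw":0},{"dx":0,"dy":0,"dz":0,"yaw":0}])

```text
t: 23.05
eef_pos: [473.2, -116.0, 107.2]
tcp_rot: [3.139, 0.0, 2.123]
ft_force: [7.8, 12.1, -0.2]
opening: 0.185
grip_force: 30.0
```

```bash
python3 - <<'E'
from arc import *
from cell import state, read_camera
s=state(); r=uvn(s["eef_pos"]); print(s["eef_pos"],r,"q",qang(r[0],r[1]),np.hypot(r[0],r[1]),s["opening"],s["ft_force"])
t=read_camera("top"); hs=cv2.cvtColor(t["color"],cv2.COLOR_RGB2HSV); mm=cv2.inRange(hs,(12,150,120),(28,255,255)); k=np.argwhere(mm>0)
L=np.array([pix2uv(t,x,y,45) for y,x in k if 290<x<350 and 190<y<260]); L=L[np.abs(np.hypot(L[:,0],L[:,1])-65)<15]; l=L.mean(0)-[5,-.3,0]; print("knob",l,1+np.arctan2(l[1],l[0]))
c=read_camera("wrist"); pickle.dump(c,open("wx.pkl","wb")); pickle.dump(t,open("tx.pkl","wb"))
qq=np.arange(1.2,1.46,.01); print(qq.round(2).tolist())
for r in (109,111,114,118,120): print(r,arc(c,r,8.5 if r<112 else 3.5,qq)[0].astype(int).tolist(), arc(c,r,3,qq)[2][[0,-1]].round(0))
a=cv2.resize(c["color"][225:315,230:390,::-1],(800,450),interpolation=cv2.INTER_CUBIC); cv2.imwrite("pics/hold.png",a)
E
```

```text
[ 473.18716462 -116.01031277  107.2373497 ] [-90.77559383 -28.08231879  51.53023115] q 1.3000214858152206 95.0201297844682 0.18488787900106524 [ 7.8021141  12.14020684 -0.17623785]
knob [62.19169118 18.61079783 44.99802   ] 1.2907676086479911
[1.2, 1.21, 1.22, 1.23, 1.24, 1.25, 1.26, 1.27, 1.28, 1.29, 1.3, 1.31, 1.32, 1.33, 1.34, 1.35, 1.36, 1.37, 1.38, 1.39, 1.4, 1.41, 1.42, 1.43, 1.44, 1.45]
109 [100, 69, 70, 70, 70, 69, 68, 70, 70, 70, 69, 70, 69, 69, 71, 63, 29, 22, 22, 19, 18, 14, 14, 13, 16, 15] [290. 305.]
111 [140, 95, 112, 93, 78, 68, 67, 67, 68, 68, 69, 74, 74, 65, 72, 47, 23, 22, 21, 16, 14, 14, 15, 15, 13, 14] [286. 302.]
114 [128, 133, 176, 180, 179, 171, 165, 166, 167, 150, 137, 149, 127, 72, 45, 21, 23, 19, 16, 17, 17, 13, 14, 15, 15, 15] [281. 297.]
118 [108, 108, 109, 109, 108, 109, 108, 108, 107, 102, 74, 72, 71, 46, 22, 21, 14, 15, 13, 14, 13, 15, 15, 29, 48, 27] [274. 291.]
120 [108, 108, 108, 108, 108, 108, 108, 108, 107, 100, 72, 74, 61, 28, 21, 16, 14, 15, 14, 14, 17, 39, 78, 103, 95, 54] [271. 287.]
```

Request:
arm_command(deltas=[{"dx":-0.001,"dy":-0.0011,"dz":0.0002,"yaw":0},{"dx":-0.001,"dy":-0.0012,"dz":0.0003,"yaw":0},{"dx":0,"dy":0,"dz":0,"yaw":0},{"dx":0,"dy":0,"dz":0,"yaw":0},{"dx":0,"dy":0,"dz":0,"yaw":0},{"dx":0,"dy":0,"dz":0,"yaw":0},{"dx":0,"dy":0,"dz":0,"yaw":0},{"dx":0,"dy":0,"dz":0,"yaw":0},{"dx":0,"dy":0,"dz":0,"yaw":0},{"dx":0,"dy":0,"dz":0,"yaw":0}])

```text
t: 24.15
eef_pos: [471.2, -118.3, 107.7]
tcp_rot: [3.139, 0.0, 2.123]
ft_force: [6.1, 11.8, 0.5]
opening: 0.185
grip_force: 30.0
```

```bash
python3 - <<'E'
from arc import *
from cell import state, read_camera
s=state(); r=uvn(s["eef_pos"]); q0=qang(r[0],r[1]); print(s["eef_pos"],r,"q",q0,np.hypot(r[0],r[1]))
t=read_camera("top"); hs=cv2.cvtColor(t["color"],cv2.COLOR_RGB2HSV); mm=cv2.inRange(hs,(12,150,120),(28,255,255)); k=np.argwhere(mm>0)
L=np.array([pix2uv(t,x,y,45) for y,x in k if 290<x<350 and 190<y<260]); L=L[np.abs(np.hypot(L[:,0],L[:,1])-65)<15]; l=L.mean(0)-[5,-.3,0]; print("knob",l,1+np.arctan2(l[1],l[0]))
c=read_camera("wrist"); pickle.dump(c,open("wx.pkl","wb"))
p=s["eef_pos"]
Q=[1.27,1.2,1.1,1.0,.9,.8,.7,.6,.5,.4,.3,.2,.1,0]
for q in Q:
    a,b=dirq(q); w=W(95*a,95*b,51.5); print(q,((w-p)).round(1)); p=w
E
```

```text
[ 471.21274689 -118.29816087  107.72443791] [-89.74047829 -30.96278371  51.49502215] q 1.3322366401336803 94.9318040392254
knob [62.12811989 20.05230236 44.99802   ] 1.3122020910491847
1.27 [ 4.   4.3 -0.9]
1.2 [ 4.8  4.5 -0.8]
1.1 [ 7.4  6.  -0.7]
1.0 [ 7.9  5.3 -0.2]
0.9 [8.3 4.6 0.2]
0.8 [8.6 3.9 0.7]
0.7 [8.9 3.1 1.2]
0.6 [9.1 2.3 1.6]
0.5 [9.2 1.4 2.1]
0.4 [9.1 0.6 2.5]
0.3 [ 9.  -0.3  2.9]
0.2 [ 8.9 -1.1  3.2]
0.1 [ 8.6 -2.   3.6]
0 [ 8.2 -2.8  3.9]
```

Request:
arm_command(deltas=[{"dx":0.002,"dy":0.0022,"dz":-0.0005,"yaw":0},{"dx":0.002,"dy":0.0021,"dz":-0.0004,"yaw":0},{"dx":0.0024,"dy":0.0023,"dz":-0.0004,"yaw":0},{"dx":0.0024,"dy":0.0022,"dz":-0.0004,"yaw":0},{"dx":0.0037,"dy":0.003,"dz":-0.0004,"yaw":0},{"dx":0.0037,"dy":0.003,"dz":-0.0003,"yaw":0},{"dx":0.0039,"dy":0.0027,"dz":-0.0001,"yaw":0},{"dx":0.004,"dy":0.0026,"dz":-0.0001,"yaw":0},{"dx":0.0041,"dy":0.0023,"dz":0.0001,"yaw":0},{"dx":0.0042,"dy":0.0023,"dz":0.0001,"yaw":0},{"dx":0.0043,"dy":0.002,"dz":0.0003,"yaw":0},{"dx":0.0043,"dy":0.0019,"dz":0.0004,"yaw":0},{"dx":0.0044,"dy":0.0016,"dz":0.0006,"yaw":0},{"dx":0.0045,"dy":0.0015,"dz":0.0006,"yaw":0},{"dx":0,"dy":0,"dz":0,"yaw":0},{"dx":0,"dy":0,"dz":0,"yaw":0}])

```text
t: 25.85
eef_pos: [521.7, -87.9, 107.8]
tcp_rot: [3.139, 0.003, 2.123]
ft_force: [4.7, -1.2, 5.9]
opening: 0.183
grip_force: 30.0
```

```bash
python3 - <<'E'
from arc import *
from cell import state, read_camera
s=state(); r=uvn(s["eef_pos"]); print(s["eef_pos"],"q",qang(r[0],r[1]),s["ft_force"])
c=read_camera("wrist"); pickle.dump(c,open("w7.pkl","wb"))
print(proj(c,W(-112*np.cos(.33),-112*np.sin(.33),8.5)))
qq=np.arange(1.2,1.46,.01); print(qq.round(2).tolist())
for r,n in ((90,8.5),(96,8.5),(102,8.5),(106,8.5),(109,8.5),(111,8.5),(107,1.5),(113,3),(115,3),(117,3.5),(119,3.5),(121,3.5)): print(r,n,arc(c,r,n,qq)[0].astype(int).tolist())
a=cv2.resize(c["color"][190:290,170:330,::-1],(800,500),interpolation=cv2.INTER_CUBIC); cv2.imwrite("pics/ptr.png",a)
E
```

```text
[521.67873654 -87.86959602 107.79688381] q 0.6963544199609883 [ 4.66048437 -1.16796722  5.85897874]
[201.54328717 286.61449925]
[1.2, 1.21, 1.22, 1.23, 1.24, 1.25, 1.26, 1.27, 1.28, 1.29, 1.3, 1.31, 1.32, 1.33, 1.34, 1.35, 1.36, 1.37, 1.38, 1.39, 1.4, 1.41, 1.42, 1.43, 1.44, 1.45]
90 8.5 [37, 38, 38, 39, 39, 38, 38, 39, 38, 38, 38, 38, 38, 39, 39, 42, 40, 41, 41, 41, 41, 42, 42, 42, 41, 40]
96 8.5 [25, 27, 25, 27, 25, 27, 25, 27, 26, 25, 27, 25, 27, 26, 26, 26, 28, 29, 30, 34, 37, 38, 37, 37, 39, 38]
102 8.5 [26, 28, 26, 26, 27, 26, 26, 27, 27, 26, 25, 25, 26, 26, 26, 27, 27, 26, 27, 25, 25, 26, 27, 26, 27, 27]
106 8.5 [27, 25, 26, 25, 26, 27, 28, 27, 27, 28, 27, 24, 26, 25, 26, 26, 26, 26, 26, 25, 26, 27, 26, 25, 25, 26]
109 8.5 [167, 166, 156, 135, 110, 84, 56, 36, 27, 25, 27, 26, 27, 27, 26, 26, 24, 27, 25, 24, 25, 25, 27, 27, 26, 26]
111 8.5 [164, 177, 177, 172, 173, 176, 178, 175, 127, 90, 101, 44, 39, 31, 26, 27, 26, 27, 26, 26, 26, 28, 27, 24, 27, 42]
107 1.5 [25, 26, 26, 28, 25, 26, 25, 27, 25, 27, 25, 25, 27, 25, 26, 27, 25, 27, 26, 27, 24, 26, 27, 26, 26, 26]
113 3 [99, 168, 179, 179, 173, 173, 176, 179, 178, 141, 101, 143, 73, 72, 70, 45, 31, 26, 27, 25, 25, 25, 27, 25, 27, 37]
115 3 [101, 163, 181, 179, 176, 174, 178, 180, 178, 139, 103, 142, 81, 108, 143, 165, 174, 158, 113, 66, 29, 29, 53, 102, 144, 167]
117 3.5 [108, 110, 112, 110, 112, 110, 112, 109, 108, 85, 71, 76, 71, 77, 83, 80, 92, 110, 113, 111, 106, 107, 112, 114, 115, 114]
119 3.5 [109, 109, 109, 109, 108, 109, 109, 108, 105, 76, 70, 73, 72, 72, 72, 71, 77, 105, 109, 109, 110, 111, 112, 110, 112, 111]
121 3.5 [108, 110, 110, 110, 109, 108, 109, 108, 107, 79, 70, 73, 72, 72, 73, 71, 77, 106, 109, 109, 110, 110, 111, 110, 111, 112]
```

View pics/ptr.png

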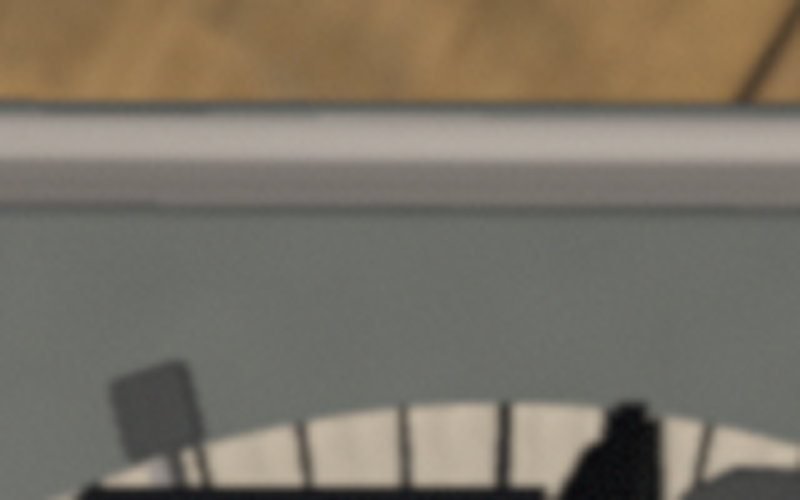

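The mark stands at (155,410) with its nose near (178,465). The light pointer tip is right beside it at (160,472), about where q=1.33 projects. I'll lead the arm on to rest.

Request:
arm_command(deltas=[{"dx":0.0043,"dy":0.0012,"dz":0.0006,"yaw":0},{"dx":0.0044,"dy":0.0011,"dz":0.0007,"yaw":0},{"dx":0.0046,"dy":0.0007,"dz":0.001,"yaw":0},{"dx":0.0046,"dy":0.0007,"dz":0.0011,"yaw":0},{"dx":0.0045,"dy":0.0003,"dz":0.0012,"yaw":0},{"dx":0.0046,"dy":0.0003,"dz":0.0013,"yaw":0},{"dx":0.0045,"dy":-0.0001,"dz":0.0014,"yaw":0},{"dx":0.0045,"dy":-0.0002,"dz":0.0015,"yaw":0},{"dx":0.0044,"dy":-0.0005,"dz":0.0016,"yaw":0},{"dx":0.0045,"dy":-0.0006,"dz":0.0016,"yaw":0},{"dx":0.0043,"dy":-0.001,"dz":0.0018,"yaw":0},{"dx":0.0043,"dy":-0.001,"dz":0.0018,"yaw":0},{"dx":0.0027,"dy":-0.0009,"dz":0.0013,"yaw":0},{"dx":0.0027,"dy":-0.0009,"dz":0.0013,"yaw":0},{"dx":0.002,"dy":-0.0007,"dz":0.001,"yaw":0},{"dx":0.0008,"dy":-0.0003,"dz":0.0003,"yaw":0},{"dx":0,"dy":0,"dz":0,"yaw":0},{"dx":0,"dy":0,"dz":0,"yaw":0},{"dx":0,"dy":0,"dz":0,"yaw":0}])

```text
t: 27.8
eef_pos: [581.7, -89.7, 126.6]
tcp_rot: [-3.142, 0.0, 2.124]
ft_force: [-0.3, -1.1, 0.5]
opening: 0.185
grip_force: 30.0
```

Request:
arm_command(deltas=[{"dx":0,"dy":0,"dz":0,"yaw":0},{"dx":0,"dy":0,"dz":0,"yaw":0},{"dx":0,"dy":0,"dz":0,"yaw":0},{"dx":0,"dy":0,"dz":0.015,"yaw":0},{"dx":0,"dy":0,"dz":0.03,"yaw":0},{"dx":0,"dy":0,"dz":0.035,"yaw":0},{"dx":0,"dy":0,"dz":0.035,"yaw":0},{"dx":-0.016,"dy":-0.023,"dz":0,"yaw":0},{"dx":-0.016,"dy":-0.023,"dz":0,"yaw":0},{"dx":-0.016,"dy":-0.023,"dz":0,"yaw":0},{"dx":-0.016,"dy":-0.023,"dz":0,"yaw":0},{"dx":-0.014,"dy":-0.023,"dz":0,"yaw":0},{"dx":0,"dy":0,"dz":0,"yaw":0},{"dx":0,"dy":0,"dz":0,"yaw":0},{"dx":0,"dy":0,"dz":0,"yaw":0}], gripper=0.05)

```text
t: 29.3
eef_pos: [504.1, -203.9, 241.6]
tcp_rot: [3.141, -0.0, 2.124]
ft_force: [0.5, 0.3, 0.5]
opening: 0.528
grip_force: 0.0
```

```bash
python3 see.py s8.png; python3 - <<'E'
from arc import *
c=pickle.load(open("wx.pkl","rb"))
print("tickbias");
for r in (104,107):
    g,_,_=arc(c,r,1.5,qs); p,d=find_peaks(-g,prominence=15); print([round(float(qs[i]),3) for i in p])
qq=np.arange(1.2,1.46,.01); print(qq.round(2).tolist())
for r,n in ((60,8.5),(70,8.5),(80,8.5),(90,8.5),(96,8.5),(102,8.5),(106,8.5),(110,8.5),(113,3),(116,3),(117,3.5),(119,3.5),(121,3.5)): print(r,n,arc(c,r,n,qq)[0].astype(int).tolist())
P=uvn(cloud(c)); m=(P[...,2]>60)&(P[...,2]<72)&(np.hypot(P[...,0]+51,P[...,1]-80)<25); print("roller top",P[m].mean(0),m.sum())
E
```

```text
29.3 [ 504.1 -203.9  241.6] [0.5 0.3 0.5]
lug hist [(-0.3, 56), (-0.2, 162), (-0.1, 154), (-0.0, 153), (0.1, 135), (0.2, 12), (1.5, 27), (1.6, 65)]
ptr hist [(1.2, 37), (1.3, 266)]
tickbias
[0.05, 0.145, 0.5, 1.005, 1.34, 1.505, 2.005]
[0.08, 0.195, 0.3, 0.4, 0.5, 0.595, 1.0, 1.335, 1.41, 1.505, 1.605, 1.705, 2.005]
[1.2, 1.21, 1.22, 1.23, 1.24, 1.25, 1.26, 1.27, 1.28, 1.29, 1.3, 1.31, 1.32, 1.33, 1.34, 1.35, 1.36, 1.37, 1.38, 1.39, 1.4, 1.41, 1.42, 1.43, 1.44, 1.45]
60 8.5 [205, 205, 204, 205, 205, 203, 197, 188, 177, 173, 167, 160, 153, 151, 149, 146, 141, 131, 121, 115, 115, 116, 116, 117, 117, 117]
70 8.5 [204, 204, 204, 204, 204, 204, 204, 204, 213, 227, 236, 234, 216, 184, 161, 147, 136, 124, 115, 114, 115, 116, 116, 116, 115, 116]
80 8.5 [203, 203, 203, 203, 203, 203, 203, 202, 209, 225, 239, 246, 247, 243, 231, 198, 149, 117, 111, 113, 114, 114, 114, 114, 114, 115]
90 8.5 [204, 203, 202, 202, 202, 202, 202, 201, 202, 212, 234, 245, 247, 246, 245, 231, 185, 132, 113, 112, 112, 113, 113, 114, 113, 113]
96 8.5 [253, 253, 253, 253, 253, 253, 253, 253, 252, 250, 247, 246, 247, 247
[... 525 characters left out ...]
 253, 253, 245, 233, 199, 139, 152, 228, 253, 254, 254, 253, 236, 214, 245, 229, 185, 175]
116 3 [200, 201, 216, 221, 222, 220, 217, 208, 211, 211, 215, 228, 194, 123, 109, 135, 171, 201, 220, 226, 206, 184, 183, 155, 132, 134]
117 3.5 [196, 197, 199, 200, 201, 199, 198, 192, 190, 184, 189, 221, 193, 129, 114, 122, 123, 140, 180, 201, 199, 190, 169, 134, 114, 115]
119 3.5 [196, 198, 198, 199, 199, 199, 200, 199, 198, 183, 157, 146, 140, 137, 137, 132, 125, 133, 175, 197, 200, 195, 173, 133, 112, 112]
121 3.5 [196, 197, 198, 199, 200, 200, 200, 199, 198, 183, 148, 130, 128, 129, 130, 129, 124, 142, 186, 199, 200, 199, 188, 148, 116, 113]
roller top [-48.95352048  78.37732916  64.93474579] 639
```

```bash
python3 - <<'E'
from arc import *
c=pickle.load(open("wx.pkl","rb"))
C=uvn(c["extrinsics"][:3,3]); print("cam uvn",C)
for r,n in ((85,8.5),(107,1.5),(120,3.5)):
    a,b=dirq(1.33); P=np.array([r*a,r*b,n]); d=(P-C)/(C[2]-n); P2=P-d  # 1 mm higher on same ray
    print(r,n,"dq per mm n",qang(P2[0],P2[1])-1.33)
# wanted camera spot: above pointer line at r=95
P=np.array([95*a,95*b,0]); foot=C+ (P-C)@[0,0,-1]*np.array([0,0,-1])*0
print("move camera in v by",P[1]-C[1],"u",P[0]-C[0], "v axis",V)
# fit hand edges for lit section
g=cv2.cvtColor(c["color"],cv2.COLOR_RGB2GRAY).astype(float)
q=np.arange(1.24,1.42,.002)
for r in range(74,97,2):
    for n in (8.5,):
        s=arc(c,r,n,q)[0]; ds=np.gradient(s); L=q[np.argmax(np.where(q<1.33,ds,-9))]; R=q[np.argmin(np.where(q>1.32,ds,9))]; print(r,L.round(3),R.round(3),((L+R)/2).round(4),end=" | ")
E
```

```text
cam uvn [ 72.10326141 -47.89862278 286.48443746]
85 8.5 dq per mm n 0.002923610351944772
107 1.5 dq per mm n 0.0022641054532788196
120 3.5 dq per mm n 0.002032786548226362
move camera in v by 17.11453508269869 u -161.9772840496621 v axis [0.85172693 0.52398591 0.        ]
74 1.286 1.332 1.309 | 76 1.288 1.344 1.316 | 78 1.29 1.336 1.313 | 80 1.288 1.352 1.32 | 82 1.29 1.358 1.324 | 84 1.292 1.354 1.323 | 86 1.294 1.36 1.327 | 88 1.29 1.356 1.323 | 90 1.294 1.36 1.327 | 92 1.298 1.362 1.33 | 94 1.304 1.396 1.35 | 96 1.312 1.392 1.352 |
```

Request:
arm_command(deltas=[{"dx":0.03,"dy":0.019,"dz":0,"yaw":0},{"dx":0.031,"dy":0.019,"dz":0,"yaw":0},{"dx":0,"dy":0,"dz":0,"yaw":0},{"dx":0,"dy":0,"dz":0,"yaw":0},{"dx":0,"dy":0,"dz":0,"yaw":0}])

```text
t: 29.9
eef_pos: [564.3, -166.4, 241.4]
tcp_rot: [-3.141, -0.0, 2.124]
ft_force: [-0.2, 0.1, -0.3]
opening: 0.526
grip_force: 0.0
```

```bash
python3 - <<'E'
from arc import *
from cell import read_camera,state
c=read_camera("wrist"); pickle.dump(c,open("w9.pkl","wb")); C=uvn(c["extrinsics"][:3,3]); print("cam",C,state()["t"])
for r in (104,107):
    g,_,_=arc(c,r,1.5,qs); p,d=find_peaks(-g,prominence=15); print([round(float(qs[i]),3) for i in p])
q=np.arange(1.24,1.42,.002)
def LR(r,n):
    s=arc(c,r,n,q)[0]; return s
qq=np.arange(1.24,1.42,.01); print(qq.round(2).tolist())
for r,n in ((60,8.5),(66,8.5),(72,8.5),(78,8.5),(84,8.5),(90,8.5),(96,8.5),(100,8.5),(104,8.5),(108,8.5),(111,8.5),(113,3),(115,3),(117,3),(119,3.5),(121,3.5)): print(r,arc(c,r,n,qq)[0].astype(int).tolist())
E
```

```text
cam [ 71.70967573  23.13139809 286.58295594] 29.95
[-0.005, 0.14, 0.495, 1.0, 1.5, 2.0]
[-0.01, 0.155, 0.295, 0.395, 0.495, 0.7, 0.9, 1.0, 1.335, 1.4, 1.5, 1.6, 1.7, 1.8, 1.9, 2.0]
[1.24, 1.25, 1.26, 1.27, 1.28, 1.29, 1.3, 1.31, 1.32, 1.33, 1.34, 1.35, 1.36, 1.37, 1.38, 1.39, 1.4, 1.41]
60 [113, 112, 112, 115, 124, 135, 145, 151, 152, 151, 149, 148, 144, 136, 125, 118, 115, 114]
66 [112, 113, 113, 113, 120, 133, 145, 151, 151, 151, 150, 147, 142, 130, 121, 115, 114, 114]
72 [113, 113, 113, 113, 118, 130, 144, 151, 152, 150, 149, 145, 136, 124, 115, 114, 115, 118]
78 [123, 125, 125, 132, 152, 192, 233, 246, 247, 247, 245, 241, 229, 213, 205, 204, 205, 204]
84 [200, 200, 200, 193, 176, 192, 232, 246, 247, 247, 246, 240, 223, 204, 201, 202, 203, 203]
90 [204, 204, 202, 191, 169, 177, 223, 245, 247, 246, 245, 237, 219, 205, 202, 205, 204, 204]
96 [253, 253, 253, 252, 251, 243, 239, 244, 246, 246, 245, 244, 248, 252, 253, 252, 242, 227]
100 [253, 253, 251, 251, 250, 237, 218, 216, 209, 203, 198, 182, 178, 184, 176, 170, 168, 169]
104 [238, 205, 179, 175, 172, 155, 139, 143, 147, 147, 151, 158, 168, 174, 174, 159, 129, 141]
108 [175, 173, 176, 179, 176, 156, 125, 139, 149, 130, 128, 157, 175, 178, 175, 157, 123, 145]
111 [156, 152, 154, 157, 156, 136, 110, 125, 140, 128, 117, 136, 152, 156, 157, 145, 119, 131]
113 [177, 172, 175, 179, 178, 154, 123, 140, 149, 129, 127, 159, 176, 180, 176, 155, 127, 152]
115 [146, 144, 146, 148, 147, 131, 104, 117, 137, 127, 112, 126, 140, 146, 147, 137, 117, 130]
117 [110, 110, 109, 110, 108, 95, 75, 86, 118, 121, 90, 74, 77, 96, 108, 111, 108, 110]
119 [109, 109, 110, 110, 107, 94, 77, 80, 96, 94, 79, 73, 76, 95, 108, 110, 109, 109]
121 [110, 110, 109, 110, 108, 96, 77, 72, 73, 72, 71, 71, 76, 97, 108, 110, 110, 110]
```

```bash
python3 -c "
from cell import job_done
print(job_done())"
```

```text
the job is handed in; nothing more can be done
None
```

The job is handed in: the block lies flat on the bench well clear of the tester, the arm was led gently back to rest, and by my last measurement the drag hand stands at about 1.328 rad against the set-mark's 1.330.

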